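Slide the tube carrier round the bent rod to the reader

TASK

The orange carrier with two sample tubes hangs by its ring on a bent steel rod. Hold it by the tab on top, slide it along the rod round both corners and on towards the white reader head until it has pushed the green buffer fully home, then let go and leave it there. Go gently, feeling your way: never force the carrier against the rod or the stop with more than about 6 newtons, keep the tubes upright, and leave the two tube racks and the green carton where they are.

Things in the scene. Friction and masses are not known exactly. Their poses are not given: they have to be found in the camera images.
- rig: Grey base plate 200 x 420 x 12 mm (y long), fixed; origin on the bench, plate centre at (-15,10) mm. Its bent steel rod, 8 mm thick, runs level with its centre line 160 mm above the bench. Rod in this frame (x, y, mm): post at (40,-175), straight leg 1 to (40,-60), (33,-46), straight middle leg to (-24,3), (-31,17), then the last leg. Nothing holds the rod up between its two ends.
- corner1 (a point): Middle of the first corner, on the rod's centre line, at rig (37,-53) mm. The rod turns here by 50 degrees to the left (seen from above, going towards the reader) in two 25 degree kinks 16 mm apart. Axes as the rig's.
- corner2 (a point): End of the second corner, on the rod's centre line, at rig (-31,17) mm: the last leg starts here. The corner turns 50 degrees back to the right in two kinks 16 mm apart, the last at this point. The last leg is clamped here by hand: it runs level along the rig's +y only within 12 degrees either way (not measured), straight for 160 mm to the white reader head. Axes as the rig's.
- carrier_tab (a point): Centre of the carrier's orange grip tab: upright plate 24 mm long along the rod (its x), 12 mm thick (its y), 40 mm high, centre 34.5 mm above the ring's centre; its foot is 11.5 mm and its top 51.5 mm above it. x points along the rod towards the reader, z up.
- carrier_ring (a point): Centre of the carrier's ring: bore 14 mm on the 8 mm rod, outside 23 mm, 14 mm long along x; hanging free it lies 3 mm under the rod's centre line. A cross bar 60 mm wide (y) hangs under it with two sample tubes at y +-21 mm, down to 51 mm below. Whole carrier 50 to 80 g. Axes as the tab's.
- buffer (a joint): Green buffer sleeve, 21 mm across, 14 mm long, on the last leg before a dark clamp of 22 mm. 0: out; 0.012 (m): fully home on the clamp. Slides away from the carrier against about 3 N of friction, stays where pushed (no spring), then stops hard. Where the clamp sits is not measured: the carrier's ring centre meets the sleeve 77 to 107 mm from corner2 and is 12 mm further on when it is home.
- orange_rack: Orange microtube rack, 115 x 220 x 58 mm with tubes, loose; origin under its centre, long side along y. Bystander.
- blue_rack: Blue microtube rack, 115 x 220 x 58 mm with tubes, loose; origin under its centre, long side along y. Bystander.
- carton: Small green carton, 80 x 130 x 70 mm, loose; origin under its centre. Bystander.
There are look-alikes about, which are no part of the job. Of the things that look like the part that bears carrier_tab, the largest one is meant.

How it is judged:
On the way, in this order (a step that is already met when the one before it is completed fails the run):
1. the carrier is round the first corner, on the middle leg (y of carrier_ring in the frame of rig above -0.02 m and x of carrier_ring in the frame of rig below 0.03 m), for 0.1 s.
2. the carrier is round the second corner, on the last leg (y of carrier_ring in the frame of rig above 0.045 m and horizontal distance between carrier_ring and corner2 above 0.03 m), for 0.1 s.
At the end, for the whole second after the job is handed in: the buffer is pushed in at least 10.5 mm of its 12 mm travel, and the carrier hangs at rest on the last leg, at least 83 mm from corner2, upright within 0.3 rad (value of joint buffer above 0.0105 m and horizontal distance between carrier_ring and corner2 above 0.083 m and linear speed of carrier below 0.03 m/s and angle between carrier_ring's own z axis and vertical below 0.3 rad); the robot touches nothing.
It fails at once if the carrier is forced against the rod, the buffer or the stop with more than 15 N (contact force between carrier and rig above 15 N).
It fails at once if the robot presses on the rig with more than 10 N (contact force between the arm and rig above 10 N).
It fails at once if the tubes are tipped more than 35 degrees (angle between carrier_ring's own z axis and vertical above 0.61 rad).
It fails at once if a tube rack or the carton is moved more than 15 mm (distance of any of orange_rack, blue_rack, carton from where it was at the start of the episode above 0.015 m).
It also fails if it takes over 67 s, if anything falls off the work surface, if the arm or the gripper's body presses on something with over 40 N, if the wrist force passes 120 N, or if a joint passes its speed limit or range.

ROBOT

A 6-joint arm with a two-finger parallel gripper is mounted at the origin on the work surface. World frame = base frame: x ahead of the robot, y to its left, z up, the work surface at z = 0. Lengths are in m, angles in rad, forces in N, time in s.
With the tool pointing down it reaches from about 0.35 to 0.775 m from the base axis. Payload 7.3 kg.
Tool frame: the origin (TCP) lies midway between the tips of the shut fingers; the grasp point (between the pads) lies 19 mm behind it; z points along the fingers, y is the direction in which the jaws open and shut (so a half turn about z gives the same grasp; the last joint's range is limited). The gripper opens to 92 mm and grips with 3 to 60 N. Pads are 19 mm wide; open, the fingers measure 130 mm over their backs; the gripper's body (75 mm by 190 mm) begins 47 mm behind the grasp point.
Start: joints at [1.196, 0.342, 1.524, -0, 1.275, -0.146], TCP at [0.119, 0.511, 0.227] pointing down, gripper open.
Joint ranges: [-2.53, 2.53], [-0.77, 2.02], [0.04, 2.7], [-1, 4.14], [0.28, 2.66], [-3.11, 3.11]. Speed limits (rad/s): [2.57, 2.57, 3.14, 3.14, 3.14, 3.14].

INTERFACE

Orientations are given as [roll, pitch, yaw] about the fixed x, y, z axes, in that order (R = Rz(yaw) Ry(pitch) Rx(roll)).
In Python, from cell import status, eyes, job gives the robot as it stands.
- The arm moves only by the tool jog_arm, never from a script. Its argument "series" is a list of rows, each a list of 3 entries, a list of its own where there are three numbers: the gripper command: -1 is shut, 1 is fully open, values between are in proportion, then the shift along the tool's x, y, z in m, then the turn, a rotation vector about the tool's x, y, z in rad. In form: [[grip, [x, y, z], [ax, ay, az]], ...]. A call has 1 to 12 rows; each row is the pose to reach, as a shift and turn from the pose commanded when the call began, along the tool's axes at that moment; what a row does not reach only later rows make up. A row lasts 1/12 s, in which the tool goes at most 41.7 mm and 7.16 degrees, less where a joint would pass 70% of its speed; a pose out of reach is approached as far as the arm can. A call with a gripper value outside its range is refused whole. The fingers move at their own pace and stop on an object; "squeeze" is the grip in N (left out, the last holds). Time passes only in rows, so rows that repeat a pose let the fingers close. It gives the time, the measured TCP pose, the force and the opening at its end, in the units of the state.
- status.observe(): the state, without advancing time (a new reading comes with each control period).
- eyes.read_camera(name): name is "side" or "top"; returns a dict with "img" (384x512x3 uint8, red, green, blue), "range_z" (384x512 float32, m along the optical axis (not along the pixel's ray), 0 where there is no reading), "camera_matrix" (3x3 intrinsics, pixels), "k1" (the pictures are not rectified: a ray, as slopes to the right and down, at radius r is drawn at 1 + k1 r^2 times it, then the intrinsics apply), "T" (4x4, takes a point from camera to world coordinates). Camera axes: x right, y down, z forward; pixel columns grow to the right and rows downward; lengths in m; the calibration is good to about 2 mm. A picture is of the moment at which its call begins.
- job.hand_in(): hands the job in, once; it reports no verdict.
The state is a dict: "time": time; "qpos": joint angles; "qvel": joint speeds; "joint_efforts": joint torques, N m; "tool_pos": TCP position; "tool_rot": TCP orientation; "contact_force": force on the tool from outside, world axes, zero at the start; "torque": the same for the moment, N m; "opening": finger opening in m.
Only numpy, scipy, OpenCV 4.12 (cv2) and the standard library are available. Lean on these libraries where they do the work, as an engineer would, in place of code of your own. Each camera call takes 0.05 s, during which the arm holds its last target.

## Working session

There is one attempt and no reset: what is moved stays moved. The work goes in short steps, Python scripts to look and compute and a tool call to move; the robot and the scene stay as the last step left them, time stands still between calls to the robot, and variables do not carry over. Pictures are saved under pics/ and viewed, and the job is handed in when it is done.

Besides the shell and the picture viewer there is one more tool, called after ">>>" as name([rows], argument=value, ...), one row to a line, values as JSON. jog_arm: Moves the arm, as the interface text tells. Its arguments: {"type":"object","properties":{"series":{"type":"array","items":{"type":"array"}},"squeeze":{"type":"number"}},"required":["series"]}

```bash
mkdir -p pics; ls
python3 - <<'E'
from cell import status, eyes
import cv2,numpy as np
s=status.observe()
print({k:np.round(v,4).tolist() for k,v in s.items()})
for n in ("side","top"):
    c=eyes.read_camera(n)
    np.savez(f"{n}0.npz",**c)
    cv2.imwrite(f"pics/{n}0.png",cv2.resize(c["img"][:,:,::-1],(768,576),interpolation=cv2.INTER_CUBIC))
    print(n,c["camera_matrix"],c["k1"],np.round(c["T"],4))
E
```

```text
pics
{'time': 0.0, 'qpos': [1.196, 0.3427, 1.525, 0.0, 1.2754, -0.146], 'qvel': [0.0013, -0.0001, 0.0008, 0.0011, -0.0018, 0.0005], 'joint_efforts': [-0.0011, -43.1247, -24.4225, 0.0717, 0.0561, -0.0001], 'tool_pos': [0.1189, 0.5109, 0.226], 'tool_rot': [-3.1401, -0.0002, 2.9128], 'contact_force': [-0.2395, 0.2293, 0.8019], 'torque': [-0.0251, 0.026, -0.033], 'opening': 0.0915}
side [[457.21943872   0.         251.53547818]
 [  0.         457.21943872 192.98322383]
 [  0.           0.           1.        ]] 0.0024803482247951992 [[ 0.9879 -0.101   0.118   0.4332]
 [-0.1542 -0.5442  0.8247 -0.8949]
 [-0.0191 -0.8328 -0.5532  0.8009]
 [ 0.      0.      0.      1.    ]]
top [[352.81375511   0.         250.44648719]
 [  0.         352.81375511 192.56909555]
 [  0.           0.           1.        ]] -0.030367266033939477 [[-0.162  -0.9655  0.204   0.3699]
 [-0.9868  0.1593 -0.0299  0.1293]
 [-0.0037 -0.2061 -0.9785  1.2081]
 [ 0.      0.      0.      1.    ]]
```

View pics/side0.png

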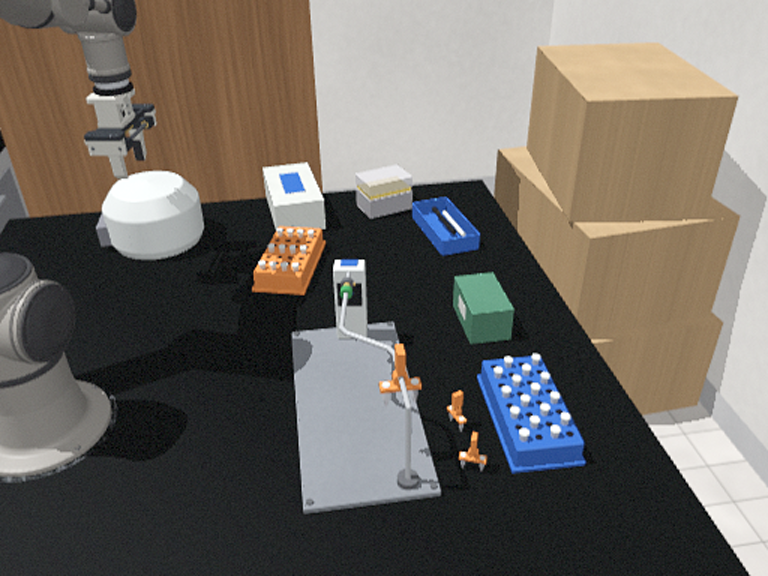

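View pics/top0.png

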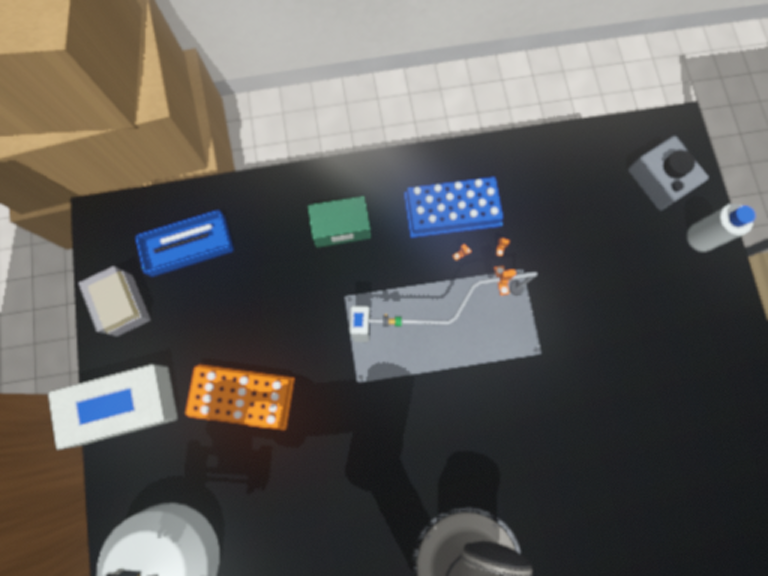

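The side view shows the large carrier at about (400,375) on leg 1 just before corner 1, and two small look-alikes on the bench at (457,408) and (473,452). The reader is at (350,290). In the top view the rod runs from the post at (535,275) to the reader at (360,320).

```bash
cat > h.py <<'E'
import numpy as np,cv2
from scipy.optimize import least_squares
def cloud(c):
    K=c["camera_matrix"];k1=float(c["k1"]);z=c["range_z"];h,w=z.shape
    u,v=np.meshgrid(np.arange(w),np.arange(h))
    xd=(u-K[0,2])/K[0,0];yd=(v-K[1,2])/K[1,1]
    x,y=xd.copy(),yd.copy()
    for _ in range(8):
        f=1+k1*(x*x+y*y);x=xd/f;y=yd/f
    P=np.stack([x*z,y*z,z],-1)@c["T"][:3,:3].T+c["T"][:3,3]
    P[z<=0]=np.nan
    return P
def proj(c,P):
    K=c["camera_matrix"];T=c["T"];p=(np.atleast_2d(P)-T[:3,3])@T[:3,:3]
    s=p[:,:2]/p[:,2:];s=s*(1+float(c["k1"])*(s**2).sum(1,keepdims=True))
    return s*[K[0,0],K[1,1]]+[K[0,2],K[1,2]]
E
python3 - <<'E'
from h import *
for n in("side","top"):
    c=np.load(n+"0.npz");P=cloud(c);im=c["img"].astype(int)
    hsv=cv2.cvtColor(c["img"],cv2.COLOR_RGB2HSV)
    X=P[...,0];Y=P[...,1];Z=P[...,2]
    roi=(X>.25)&(X<.75)&(Y>-.35)&(Y<.4)
    pl=roi&(abs(Z-.012)<.006)&(hsv[...,1]<60)&(hsv[...,2]>70)
    m=cv2.morphologyEx(pl.astype(np.uint8),cv2.MORPH_CLOSE,np.ones((9,9)))
    nn,l,st,_=cv2.connectedComponentsWithStats(m);b=1+np.argmax(st[1:,4])
    pts=P[(l==b)&pl]
    r=cv2.minAreaRect((pts[:,:2]*1000).astype(np.float32));print(n,"plate",r,np.nanmedian(pts[:,2]),len(pts)); print(cv2.boxPoints(r))
    rod=roi&(Z>.12)&(Z<.19)&(hsv[...,1]<60)
    v,u=np.nonzero(rod);print("rod",len(v))
    for a,b in list(zip(u,v))[::8]: print((a,b),np.round(P[b,a]*1000).tolist(),end=" ")
    print()
    org=roi&(hsv[...,0]<18)&(hsv[...,1]>150)&(Z>.06)&(hsv[...,2]>80)
    v,u=np.nonzero(org)
    q=P[v,u]*1000;t=q[:,2]>180
    print("orange",len(q),"tab top half",t.sum(),np.round(np.median(q[t],0)),q[t].min(0),q[t].max(0),"max z",q[:,2].max())
    grn=roi&(hsv[...,0]>40)&(hsv[...,0]<85)&(hsv[...,1]>120)&(Z>.12)
    if grn.any(): print("green",grn.sum(),np.median(P[grn],0))
E
```

```text
side plate ((513.5091552734375, -41.557403564453125), (426.0226745605469, 199.8533172607422), 89.41695404052734) 0.011618969645521227 8621
[[ 411.4201  -253.54086]
 [ 611.26306 -255.57455]
 [ 615.5982   170.42606]
 [ 415.75525  172.45975]]
rod 795
(np.int64(223), np.int64(173)) [508.0, 162.0, 166.0] (np.int64(225), np.int64(174)) [513.0, 152.0, 168.0] (np.int64(224), np.int64(175)) [509.0, 142.0, 171.0] (np.int64(222), np.int64(176)) [504.0, 148.0, 165.0] (np.int64(241), np.int64(176)) [553.0, 135.0, 168.0] (np.int64(227), np.int64(177)) [516.0, 138.0, 167.0] (np.int64(235), np.int64(177)) [537.0, 132.0, 168.0] (np.int64(243), np.int64(177)) [560.0, 149.0, 155.0] (np.int64(229), np.int64(178)) [520.0, 125.0, 171.0] (np.int64(237), np.int64(178)) [541.0, 124.0, 169.0] (np.int64(223), np.int64(179)) [505.0, 133.0, 165.0] (np.int64(231), np.int64(179)) [526.0, 125.0, 167.0] (np.int64(239), np.int64(179)) [546.0, 123.0, 167.0] (np.int64(225), np.int64(180)) [510.0, 126.0, 165.0] (np.int64(233), np.int64(180)) [530.0, 119.0, 167.0] (np.int64(241), np.int64(180)) [551.0, 120.0, 164.0] (np.
[... 7916 characters left out ...]
517.0, 147.0, 164.0] (np.int64(233), np.int64(219)) [516.0, 162.0, 165.0] (np.int64(241), np.int64(219)) [512.0, 138.0, 169.0] (np.int64(236), np.int64(220)) [511.0, 153.0, 170.0] (np.int64(244), np.int64(220)) [508.0, 130.0, 169.0] (np.int64(240), np.int64(221)) [507.0, 142.0, 166.0] (np.int64(236), np.int64(222)) [506.0, 154.0, 165.0] (np.int64(244), np.int64(222)) [503.0, 131.0, 163.0] (np.int64(240), np.int64(223)) [504.0, 143.0, 147.0] (np.int64(242), np.int64(224)) [503.0, 138.0, 121.0] 
orange 80 tab top half 40 [ 566. -159.  207.] [ 561.97115718 -171.2688133   181.14201046] [ 574.6052603  -150.4996741   211.51279675] max z 211.5127967468562
green 15 [0.51542829 0.06534358 0.16803436]
```

```bash
cat > fit.py <<'E'
from h import *
def run(tag):
    out={}
    A=[]
    for n in("side","top"):
        c=np.load(n+tag+".npz");P=cloud(c);hsv=cv2.cvtColor(c["img"],cv2.COLOR_RGB2HSV)
        X,Y,Z=P[...,0],P[...,1],P[...,2]
        m=(X>.48)&(X<.6)&(Y>-.225)&(Y<.055)&(Z>.152)&(Z<.172)&(hsv[...,1]<60)
        m[cv2.dilate(((hsv[...,0]<18)&(hsv[...,1]>120)).astype(np.uint8),np.ones((3,3)))>0]=0
        A.append(P[m][:,:2]*1000)
    def model(p):
        x,y,th,a=p
        V=np.array([[40,-175],[40,-60],[33,-46],[-24,3],[-31,17],[-31-np.sin(a)*160,17+np.cos(a)*160]])
        R=np.array([[np.cos(th),-np.sin(th)],[np.sin(th),np.cos(th)]])
        return V@R.T+[x,y]
    def res(p,pts):
        V=model(p);D=[]
        for i in range(5):
            a,b=V[i],V[i+1];d=b-a;L=np.hypot(*d);t=np.clip((pts-a)@d/L**2,0,1)
            e=pts-a;D.append(np.where((t>0)&(t<1),(d[0]*e[:,1]-d[1]*e[:,0])/L,np.hypot(*(e-t[:,None]*d).T)))
        D=np.array(D);return D[abs(D).argmin(0),np.arange(len(pts))]
    for nm,pts in(("side",A[0]),("top",A[1]),("both",np.vstack(A))):
        r=least_squares(res,[528.5,-51.6,-.01,0],args=(pts,),loss="soft_l1",f_scale=2)
        V=model(r.x);d=V[5]-V[4]
        print(nm,len(pts),np.round(r.x,3),"rms",np.sqrt(np.mean(res(r.x,pts)**2)),"last leg world dir yaw",np.arctan2(d[1],d[0]),np.round(V,1).tolist())
if __name__=="__main__":run("0")
E
python3 fit.py
```

```text
side 268 [ 5.27341e+02 -5.21950e+01 -9.00000e-03 -2.00000e-01] rms 2.147982860043951 last leg world dir yaw 1.3623455223013357 [[565.8, -227.5], [566.8, -112.5], [559.9, -98.5], [503.4, -49.0], [496.5, -34.9], [529.6, 121.6]]
top 239 [ 5.28849e+02 -5.12480e+01 -9.00000e-03 -1.78000e-01] rms 2.355327291088704 last leg world dir yaw 1.3834750520687558 [[567.3, -226.6], [568.3, -111.6], [561.4, -97.5], [504.9, -48.0], [498.0, -34.0], [527.8, 123.2]]
both 507 [ 5.28154e+02 -5.20650e+01 -1.00000e-02 -1.86000e-01] rms 2.3456926763115513 last leg world dir yaw 1.3750518463446464 [[566.4, -227.5], [567.6, -112.5], [560.7, -98.4], [504.2, -48.8], [497.3, -34.8], [528.4, 122.2]]
```

```bash
cat >> h.py <<'E'
def delta(cur,tgt):
    """cur,tgt: (x,y,z mm, yaw rad), tool down -> tool shift m, az"""
    d=np.array(tgt[:3],float)-cur[:3];c,s=np.cos(cur[3]),np.sin(cur[3])
    a=(tgt[3]-cur[3]+np.pi)%(2*np.pi)-np.pi
    return [round(float(v),4) for v in((d[0]*c+d[1]*s)/1e3,(d[0]*s-d[1]*c)/1e3,-d[2]/1e3)],round(float(-a),4)
def apply(cur,sh,az):
    c,s=np.cos(cur[3]),np.sin(cur[3])
    return (cur[0]+1e3*(sh[0]*c+sh[1]*s),cur[1]+1e3*(sh[0]*s-sh[1]*c),cur[2]-1e3*sh[2],cur[3]-az)
E
python3 - <<'E'
from h import *
print(delta((119,511,227,2.9128),(567,-163,280,1.561)))
E
```

```text
([-0.5892, -0.5548, -0.053], 1.3518)
```

>>> jog_arm([
  [1,[-0.589,-0.555,-0.053],[0,0,1.352]],
  [1,[-0.589,-0.555,-0.053],[0,0,1.352]],
  [1,[-0.589,-0.555,-0.053],[0,0,1.352]],
  [1,[-0.589,-0.555,-0.053],[0,0,1.352]],
  [1,[-0.589,-0.555,-0.053],[0,0,1.352]],
  [1,[-0.589,-0.555,-0.053],[0,0,1.352]],
  [1,[-0.589,-0.555,-0.053],[0,0,1.352]],
  [1,[-0.589,-0.555,-0.053],[0,0,1.352]],
  [1,[-0.589,-0.555,-0.053],[0,0,1.352]],
  [1,[-0.589,-0.555,-0.053],[0,0,1.352]],
  [1,[-0.589,-0.555,-0.053],[0,0,1.352]],
  [1,[-0.589,-0.555,-0.053],[0,0,1.352]],
])

```text
time: 1.1
tool_pos: [0.3956, 0.0937, 0.2595]
tool_rot: [3.142, -0.0, 1.555]
contact_force: [1.8, 0.2, 0.1]
opening: 0.0917
```

Run:
```python
from h import *
print(delta((395.6,93.7,259.5,1.561),(567,-163,250,1.561)))
```

```text
([-0.255, 0.1739, 0.0095], -0.0)
```

>>> jog_arm([
  [1,[-0.255,0.174,0.009],[0,0,0]],
  [1,[-0.255,0.174,0.009],[0,0,0]],
  [1,[-0.255,0.174,0.009],[0,0,0]],
  [1,[-0.255,0.174,0.009],[0,0,0]],
  [1,[-0.255,0.174,0.009],[0,0,0]],
  [1,[-0.255,0.174,0.009],[0,0,0]],
  [1,[-0.255,0.174,0.009],[0,0,0]],
  [1,[-0.255,0.174,0.009],[0,0,0]],
  [1,[-0.255,0.174,0.009],[0,0,0]],
  [1,[-0.255,0.174,0.009],[0,0,0]],
  [1,[-0.255,0.174,0.009],[0,0,0]],
])

```text
time: 2.02
tool_pos: [0.566, -0.1602, 0.25]
tool_rot: [-3.14, -0.001, 1.561]
contact_force: [-0.1, 0.7, 0.5]
opening: 0.0918
```

Run:
```python
from cell import status, eyes
import cv2,numpy as np
s=status.observe()
print({k:np.round(v,4).tolist() for k,v in s.items()})
for n in ("side","top"):
    c=eyes.read_camera(n)
    np.savez(f"{n}1.npz",**c)
c=dict(np.load("side1.npz"))
cv2.imwrite("pics/s1.png",cv2.resize(c["img"][140:300,180:360,::-1],(720,640))[:600])
```

```text
{'time': 2.0167, 'qpos': [-0.4063, 0.4451, 1.3003, 0.0004, 1.3977, -0.3966], 'qvel': [0.0149, -0.0193, 0.0068, -0.0017, 0.0009, -0.0018], 'joint_efforts': [-0.8761, -48.5561, -25.768, 0.0076, 0.0224, -0.0043], 'tool_pos': [0.566, -0.1602, 0.25], 'tool_rot': [-3.1404, -0.001, 1.561], 'contact_force': [-0.1053, 0.7401, 0.5156], 'torque': [-0.1073, 0.1126, 0.068], 'opening': 0.0918}
```

View pics/s1.png

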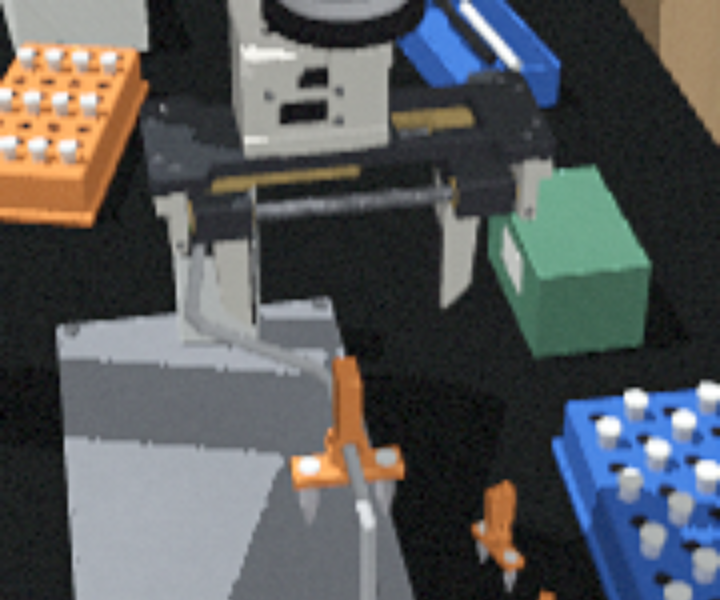

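Run:
```python
from cell import status
import numpy as np
s=status.observe()
print({k:np.round(s[k],4).tolist() for k in("tool_pos","tool_rot","contact_force","torque")})
from h import *
for t in "01":
    c=np.load("side"+t+".npz");P=cloud(c);hsv=cv2.cvtColor(c["img"],cv2.COLOR_RGB2HSV)
    m=(hsv[...,0]<18)&(hsv[...,1]>120)&(P[...,2]>.172)&(abs(P[...,0]-.567)<.03)&(P[...,1]<-.1)&(P[...,1]>-.2)
    q=P[m]*1e3;f=q[q[:,2]<203]
    print(t,len(q),np.round(np.percentile(f,[2,25,50,75,98],0),1).tolist())
    # silhouettes: rows, columns extents at tab front face depth
    v,u=np.nonzero(m)
    for r in range(v.min(),v.max()+1):
        uu=u[v==r];print(r,uu.min(),uu.max(),np.round(P[r,uu.min()]*1e3),np.round(P[r,uu.max()]*1e3))
```

```text
{'tool_pos': [0.5661, -0.1598, 0.2506], 'tool_rot': [-3.1415, -0.0004, 1.562], 'contact_force': [0.0541, -0.7529, -0.9858], 'torque': [-0.073, 0.0493, -0.0092]}
0 130 [[561.2, -174.5, 172.9], [562.4, -173.1, 179.9], [566.3, -172.2, 188.4], [568.9, -170.7, 196.7], [573.3, -154.7, 202.2]]
229 264 268 [ 564. -150.  208.] [ 572. -153.  209.]
230 263 268 [ 562. -153.  207.] [ 572. -156.  208.]
231 263 268 [ 561. -155.  207.] [ 571. -160.  209.]
232 263 269 [ 562. -153.  202.] [ 573. -162.  208.]
233 263 269 [ 561. -155.  202.] [ 572. -166.  209.]
234 264 269 [ 562. -166.  207.] [ 571. -170.  209.]
235 264 270 [ 561. -168.  207.] [ 573. -172.  208.]
236 264 270 [ 561. -169.  204.] [ 573. -172.  205.]
237 264 270 [ 561. -168.  201.] [ 573. -170.  201.]
238 264 270 [ 561. -168.  199.] [ 573. -172.  200.]
239 264 270 [ 562. -166.  194.] [ 573. -172.  197.]
240 264 270 [ 562. -165.  191.] [ 573. -171.  194.]
241 264 270 [ 561. -166.  189.] [ 573. -171.  191.]
242 264 270 [ 561. -166.  186.] [ 573. -170.  188.]
243 263 270 [ 561. -154.  173.] [ 573. -172.  186.]
244 264 269 [ 561. -167.  181.] [ 571. -170.  182.]
245 264 269 [ 561. -168.  179.] [ 571. -172.  182.]
246 264 269 [ 561. -167.  176.] [ 571. -172.  179.]
247 264 269 [ 561. -167.  173.] [ 571. -172.  176.]
248 265 269 [ 562. -173.  175.] [ 571. -173.  174.]
249 266 267 [ 564. -174.  173.] [ 567. -173.  172.]
1 138 [[561.0, -175.3, 172.9], [562.2, -173.4, 180.9], [564.9, -172.4, 187.9], [568.8, -170.5, 195.3], [573.3, -153.6, 201.9]]
142 251 251 [ 537. -176.  427.] [ 537. -176.  427.]Traceback (most recent call last):
  File "<stdin>", line 14, in <module>
    return umr_minimum(a, axis, None, out, keepdims, initial, where)
ValueError: zero-size array to reduction operation minimum which has no identity
```

The gripper is straight above the carrier tab (crop about (345,410)), with the jaws opening across the tab. I go down, then close softly.

>>> jog_arm([
  [1,[0,0.001,0.03],[0,0,0]],
  [1,[0,0.001,0.055],[0,0,0]],
  [1,[0,0.001,0.07],[0,0,0]],
  [1,[0,0.001,0.0765],[0,0,0]],
  [1,[0,0.001,0.0765],[0,0,0]],
  [1,[0,0.001,0.0765],[0,0,0]],
], squeeze=8)

```text
time: 2.62
tool_pos: [0.5679, -0.1606, 0.1749]
tool_rot: [3.14, 0.0, 1.562]
contact_force: [-0.4, -0.5, -0.6]
opening: 0.0915
```

>>> jog_arm([
  [-0.3,[0,0,0],[0,0,0]],
  [-0.3,[0,0,0],[0,0,0]],
  [-0.3,[0,0,0],[0,0,0]],
  [-0.3,[0,0,0],[0,0,0]],
  [-0.3,[0,0,0],[0,0,0]],
  [-0.3,[0,0,0],[0,0,0]],
])

```text
time: 3.12
tool_pos: [0.5676, -0.1611, 0.1741]
tool_rot: [3.141, 0.0, 1.561]
contact_force: [0.0, 0.3, -0.4]
opening: 0.0566
```

>>> jog_arm([
  [-1,[0,0,0],[0,0,0]],
  [-1,[0,0,0],[0,0,0]],
  [-1,[0,0,0],[0,0,0]],
  [-1,[0,0,0],[0,0,0]],
  [-1,[0,0,0],[0,0,0]],
  [-1,[0,0,0],[0,0,0]],
  [-1,[0,0,0],[0,0,0]],
  [-1,[0,0,0],[0,0,0]],
  [-1,[0,0,0],[0,0,0]],
  [-1,[0,0,0],[0,0,0]],
], squeeze=8)

```text
time: 3.95
tool_pos: [0.5675, -0.161, 0.1738]
tool_rot: [-3.142, -0.0, 1.561]
contact_force: [0.2, 0.6, 0.3]
opening: 0.0118
```

```bash
cat > pic.py <<'E'
import sys
from cell import status, eyes
import cv2,numpy as np
t=sys.argv[1]
c=eyes.read_camera("side");np.savez(f"side{t}.npz",**c)
d=eyes.read_camera("top");np.savez(f"top{t}.npz",**d)
a=cv2.resize(c["img"][160:300,190:310],(480,560),interpolation=cv2.INTER_CUBIC)
b=cv2.resize(d["img"][160:244,220:370],(300,168),interpolation=cv2.INTER_CUBIC)
o=np.zeros((560,780,3),np.uint8);o[:,:480]=a;o[:168,480:]=b
cv2.imwrite(f"pics/p{t}.png",o[:,:,::-1])
s=status.observe()
print({k:np.round(s[k],4).tolist() for k in("time","tool_pos","tool_rot","contact_force","torque","opening")})
E
python3 pic.py 2
```

```text
{'time': 4.05, 'tool_pos': [0.5676, -0.161, 0.1739], 'tool_rot': [3.1415, -0.0001, 1.5608], 'contact_force': [-0.0432, -0.1052, 0.0033], 'torque': [-0.0973, 0.0368, 0.0604], 'opening': 0.012}
```

View pics/p2.png

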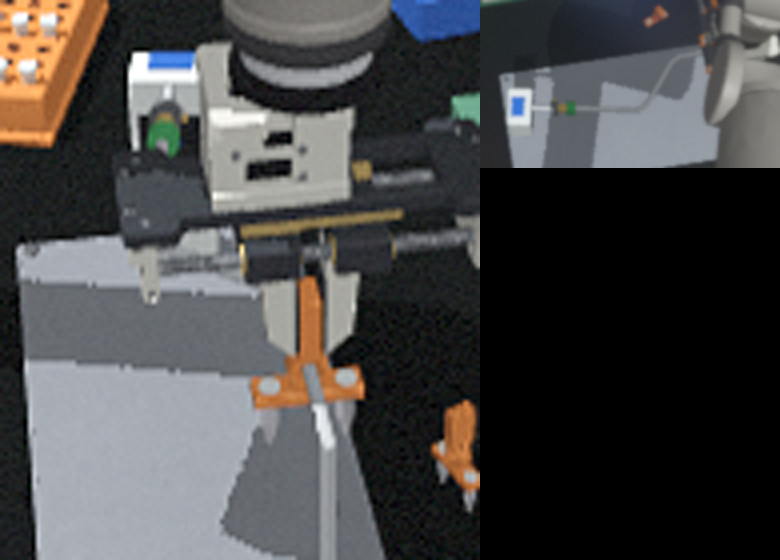

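Gripped: the pads close on the orange tab (crop about (310,320)) with the opening at 12 mm. I lift 3 mm to centre the ring on the rod, then plan the path.

>>> jog_arm([
  [-1,[0,0,-0.001],[0,0,0]],
  [-1,[0,0,-0.002],[0,0,0]],
  [-1,[0,0,-0.003],[0,0,0]],
  [-1,[0,0,-0.003],[0,0,0]],
])

```text
time: 4.38
tool_pos: [0.5677, -0.161, 0.1771]
tool_rot: [3.141, 0.0, 1.561]
contact_force: [-0.3, -0.1, -0.1]
opening: 0.0119
```

```bash
cat > plan.py <<'E'
import numpy as np
from h import delta
def rodV(x=528.15,y=-52.07,th=-.010,a=-.186):
    V=np.array([[40,-175],[40,-60],[33,-46],[-24,3],[-31,17],[-31-np.sin(a)*160,17+np.cos(a)*160]])
    R=np.array([[np.cos(th),-np.sin(th)],[np.sin(th),np.cos(th)]]);return V@R.T+[x,y]
def path(V,w=9,n=37):
    L=np.r_[0,np.cumsum(np.hypot(*np.diff(V,axis=0).T))]
    f=lambda s:np.stack([np.interp(s,L,V[:,0]),np.interp(s,L,V[:,1])],-1)
    def pose(s):
        q=f(s+np.linspace(-w,w,n));d=f(s+w)-f(s-w);return np.r_[q.mean(0),np.arctan2(d[1],d[0])]
    return L,pose
def rows(cur,s_list,V,z,off=(0,0)):
    L,pose=path(V);o=[]
    for s in s_list:
        p=pose(s);sh,az=delta(cur,(p[0]+off[0],p[1]+off[1],z,p[2]));o.append([-1,[round(v,4) for v in sh],[0,0,round(az,3)]])
        print(s,np.round(p,3),o[-1])
    return o
E
python3 - <<'E'
from plan import *
from cell import status
s=status.observe();print(s["tool_pos"],s["contact_force"],s["torque"])
V=rodV();L,pose=path(V);print(L)
s0=-161-V[0,1];print(s0,pose(s0))
rows((567.6,-161,177,1.561),s0+np.arange(3,28,3),V,177)
E
```

```text
[ 0.56766972 -0.16103084  0.17712706] [-0.34335031 -0.06831174 -0.09909067] [-0.10240675  0.04600188  0.039298  ]
[  0.         115.         130.65247584 205.81895773 221.47143358
 381.47143358]
66.46124340628307 [ 567.06263054 -161.00332303    1.56079633]
69.46124340628307 [ 567.093 -158.003    1.561] [-1, [0.003, -0.0005, -0.0], [0, 0, 0.0]]
72.46124340628307 [ 567.123 -155.004    1.561] [-1, [0.006, -0.0005, -0.0], [0, 0, 0.0]]
75.46124340628307 [ 567.153 -152.004    1.561] [-1, [0.009, -0.0005, -0.0], [0, 0, 0.0]]
78.46124340628307 [ 567.183 -149.004    1.561] [-1, [0.012, -0.0005, -0.0], [0, 0, 0.0]]
81.46124340628307 [ 567.213 -146.004    1.561] [-1, [0.015, -0.0005, -0.0], [0, 0, 0.0]]
84.46124340628307 [ 567.243 -143.004    1.561] [-1, [0.018, -0.0005, -0.0], [0, 0, 0.0]]
87.46124340628307 [ 567.273 -140.004    1.561] [-1, [0.021, -0.0005, -0.0], [0, 0, 0.0]]
90.46124340628307 [ 567.303 -137.005    1.561] [-1, [0.024, -0.0005, -0.0], [0, 0, 0.0]]
93.46124340628307 [ 567.333 -134.005    1.561] [-1, [0.027, -0.0005, -0.0], [0, 0, 0.0]]
```

>>> jog_arm([
  [-1,[0.003,0,0],[0,0,0]],
  [-1,[0.006,0,0],[0,0,0]],
  [-1,[0.009,0,0],[0,0,0]],
  [-1,[0.012,0,0],[0,0,0]],
  [-1,[0.015,0,0],[0,0,0]],
  [-1,[0.018,0,0],[0,0,0]],
  [-1,[0.021,0,0],[0,0,0]],
  [-1,[0.024,0,0],[0,0,0]],
  [-1,[0.027,0,0],[0,0,0]],
])

```text
time: 5.13
tool_pos: [0.5678, -0.1337, 0.1768]
tool_rot: [3.142, -0.0, 1.561]
contact_force: [0.2, 0.8, -0.8]
opening: 0.0117
```

```bash
python3 pic.py 3
python3 - <<'E'
from plan import *
V=rodV()
rows((567.6+.27,-134,177,1.561),93.5+np.arange(2.5,31,2.5),V,177)
E
```

```text
{'time': 5.2333, 'tool_pos': [0.5678, -0.1335, 0.1769], 'tool_rot': [-3.1416, -0.0002, 1.5613], 'contact_force': [0.9233, -0.0139, -1.2547], 'torque': [-0.1277, 0.0554, -0.0102], 'opening': 0.0117}
96.0 [ 567.358 -131.466    1.561] [-1, [0.0025, -0.0005, -0.0], [0, 0, 0.0]]
98.5 [ 567.383 -128.966    1.561] [-1, [0.005, -0.0005, -0.0], [0, 0, 0.0]]
101.0 [ 567.408 -126.466    1.561] [-1, [0.0075, -0.0005, -0.0], [0, 0, 0.0]]
103.5 [ 567.433 -123.966    1.561] [-1, [0.01, -0.0005, -0.0], [0, 0, 0.0]]
106.0 [ 567.458 -121.467    1.561] [-1, [0.0125, -0.0005, -0.0], [0, 0, 0.0]]
108.5 [ 567.392 -118.987    1.624] [-1, [0.015, -0.0006, -0.0], [0, 0, -0.063]]
111.0 [ 567.175 -116.542    1.688] [-1, [0.0175, -0.0009, -0.0], [0, 0, -0.127]]
113.5 [ 566.806 -114.131    1.753] [-1, [0.0199, -0.0013, -0.0], [0, 0, -0.192]]
116.0 [ 566.286 -111.754    1.819] [-1, [0.0222, -0.0018, -0.0], [0, 0, -0.258]]
118.5 [ 565.614 -109.411    1.884] [-1, [0.0246, -0.0025, -0.0], [0, 0, -0.323]]
121.0 [ 564.791 -107.103    1.949] [-1, [0.0269, -0.0033, -0.0], [0, 0, -0.388]]
123.5 [ 563.78  -104.857    2.052] [-1, [0.0291, -0.0044, -0.0], [0, 0, -0.491]]
```

View pics/p3.png

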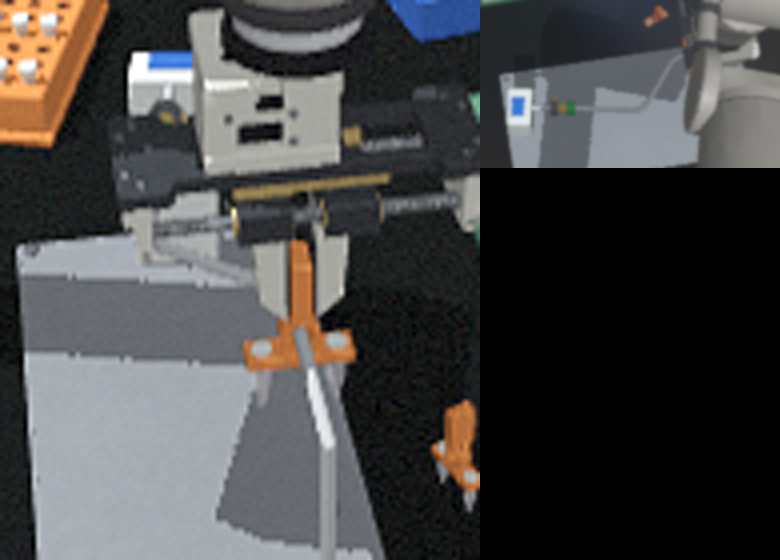

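>>> jog_arm([
  [-1,[0.0025,-0.0003,0],[0,0,0]],
  [-1,[0.005,-0.0005,0],[0,0,0]],
  [-1,[0.0075,-0.0005,0],[0,0,0]],
  [-1,[0.01,-0.0005,0],[0,0,0]],
  [-1,[0.0125,-0.0005,0],[0,0,0]],
  [-1,[0.015,-0.0006,0],[0,0,-0.063]],
  [-1,[0.0175,-0.0009,0],[0,0,-0.127]],
  [-1,[0.02,-0.0013,0],[0,0,-0.192]],
])

```text
time: 5.9
tool_pos: [0.5667, -0.1137, 0.1769]
tool_rot: [3.142, -0.0, 1.756]
contact_force: [0.2, -0.6, -1.4]
opening: 0.0119
```

>>> jog_arm([
  [-1,[0,0,0],[0,0,0]],
])

```text
time: 5.98
tool_pos: [0.5666, -0.1134, 0.1769]
tool_rot: [-3.142, -0.0, 1.756]
contact_force: [-0.0, -0.3, -0.3]
opening: 0.012
```

```bash
python3 pic.py 4
python3 - <<'E'
from plan import *
V=rodV()
rows((566.8,-114.1,177,1.753),113.5+np.arange(2.5,31,2.5),V,177)
E
```

```text
{'time': 6.0833, 'tool_pos': [0.5668, -0.1139, 0.1769], 'tool_rot': [3.1415, 0.0, 1.751], 'contact_force': [0.2761, 0.6645, -1.4637], 'torque': [-0.1454, 0.0777, 0.0623], 'opening': 0.0123}
116.0 [ 566.286 -111.754    1.819] [-1, [0.0024, -0.0001, -0.0], [0, 0, -0.066]]
118.5 [ 565.614 -109.411    1.884] [-1, [0.0048, -0.0003, -0.0], [0, 0, -0.131]]
121.0 [ 564.791 -107.103    1.949] [-1, [0.0072, -0.0007, -0.0], [0, 0, -0.196]]
123.5 [ 563.78  -104.857    2.052] [-1, [0.0096, -0.0013, -0.0], [0, 0, -0.299]]
126.0 [ 562.548 -102.716    2.119] [-1, [0.012, -0.0021, -0.0], [0, 0, -0.366]]
128.5 [ 561.205 -100.658    2.175] [-1, [0.0142, -0.0031, -0.0], [0, 0, -0.422]]
131.0 [559.756 -98.681   2.231] [-1, [0.0164, -0.0041, -0.0], [0, 0, -0.478]]
133.5 [558.2   -96.785   2.287] [-1, [0.0186, -0.0053, -0.0], [0, 0, -0.534]]
136.0 [556.539 -94.97    2.342] [-1, [0.0207, -0.0066, -0.0], [0, 0, -0.589]]
138.5 [554.772 -93.235   2.397] [-1, [0.0227, -0.008, -0.0], [0, 0, -0.644]]
141.0 [552.91  -91.574   2.422] [-1, [0.0247, -0.0096, -0.0], [0, 0, -0.668]]
143.5 [551.03  -89.926   2.422] [-1, [0.0266, -0.0111, -0.0], [0, 0, -0.668]]
```

View pics/p4.png

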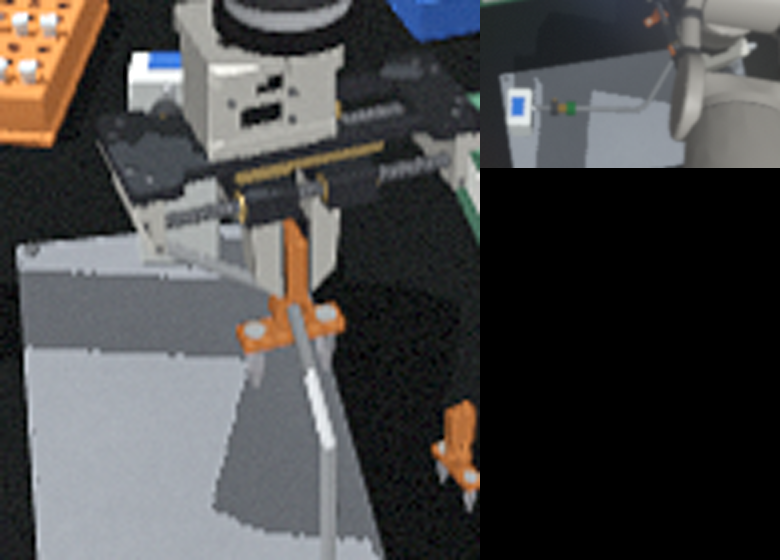

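The carrier is turning with the rod at crop (290,310), with only its weight felt.

>>> jog_arm([
  [-1,[0.0024,-0.0001,0],[0,0,-0.066]],
  [-1,[0.0048,-0.0003,0],[0,0,-0.131]],
  [-1,[0.0072,-0.0007,0],[0,0,-0.2]],
  [-1,[0.0096,-0.0013,0],[0,0,-0.3]],
  [-1,[0.012,-0.0021,0],[0,0,-0.366]],
  [-1,[0.012,-0.0021,0],[0,0,-0.366]],
])

```text
time: 6.58
tool_pos: [0.5623, -0.1024, 0.1769]
tool_rot: [3.142, -0.0, 2.119]
contact_force: [0.8, -0.4, -0.1]
opening: 0.0123
```

```bash
python3 pic.py 5
python3 - <<'E'
from plan import *
V=rodV()
rows((562.6,-102.7,177,2.119),126+np.arange(2.5,31,2.5),V,177)
E
```

```text
{'time': 6.6833, 'tool_pos': [0.5626, -0.1027, 0.1769], 'tool_rot': [3.1414, 0.0001, 2.1154], 'contact_force': [0.0006, -0.1505, -0.3338], 'torque': [-0.0893, -0.0332, 0.0124], 'opening': 0.012}
128.5 [ 561.205 -100.658    2.175] [-1, [0.0025, -0.0001, -0.0], [0, 0, -0.056]]
131.0 [559.756 -98.681   2.231] [-1, [0.0049, -0.0003, -0.0], [0, 0, -0.112]]
133.5 [558.2   -96.785   2.287] [-1, [0.0073, -0.0007, -0.0], [0, 0, -0.168]]
136.0 [556.539 -94.97    2.342] [-1, [0.0098, -0.0011, -0.0], [0, 0, -0.223]]
138.5 [554.772 -93.235   2.397] [-1, [0.0122, -0.0017, -0.0], [0, 0, -0.278]]
141.0 [552.91  -91.574   2.422] [-1, [0.0145, -0.0025, -0.0], [0, 0, -0.302]]
143.5 [551.03  -89.926   2.422] [-1, [0.0169, -0.0032, -0.0], [0, 0, -0.302]]
146.0 [549.151 -88.277   2.422] [-1, [0.0193, -0.004, -0.0], [0, 0, -0.302]]
148.5 [547.271 -86.628   2.422] [-1, [0.0217, -0.0047, -0.0], [0, 0, -0.302]]
151.0 [545.392 -84.98    2.422] [-1, [0.0241, -0.0055, -0.0], [0, 0, -0.302]]
153.5 [543.513 -83.331   2.422] [-1, [0.0265, -0.0062, -0.0], [0, 0, -0.302]]
156.0 [541.633 -81.683   2.422] [-1, [0.0289, -0.0069, -0.0], [0, 0, -0.302]]
```

>>> jog_arm([
  [-1,[0.0025,-0.0001,0],[0,0,-0.056]],
  [-1,[0.0049,-0.0003,0],[0,0,-0.112]],
  [-1,[0.0073,-0.0007,0],[0,0,-0.168]],
  [-1,[0.0098,-0.0011,0],[0,0,-0.223]],
  [-1,[0.0122,-0.0017,0],[0,0,-0.278]],
  [-1,[0.0145,-0.0025,0],[0,0,-0.302]],
  [-1,[0.0145,-0.0025,0],[0,0,-0.302]],
])

```text
time: 7.27
tool_pos: [0.5526, -0.0914, 0.1769]
tool_rot: [3.142, -0.0, 2.419]
contact_force: [-0.7, 0.2, -0.3]
opening: 0.0117
```

```bash
python3 pic.py 6
python3 - <<'E'
from plan import *
V=rodV()
rows((552.9,-91.6,177,2.421),141+np.arange(3,40,3),V,177)
E
```

```text
{'time': 7.3667, 'tool_pos': [0.5529, -0.0916, 0.177], 'tool_rot': [3.1414, 0.0002, 2.4183], 'contact_force': [0.1504, 0.8247, -0.5755], 'torque': [-0.123, 0.0172, -0.0047], 'opening': 0.0117}
144 [550.654 -89.596   2.422] [-1, [0.003, 0.0, -0.0], [0, 0, -0.001]]
147 [548.399 -87.618   2.422] [-1, [0.006, 0.0, -0.0], [0, 0, -0.001]]
150 [546.144 -85.639   2.422] [-1, [0.009, 0.0, -0.0], [0, 0, -0.001]]
153 [543.888 -83.661   2.422] [-1, [0.012, 0.0, -0.0], [0, 0, -0.001]]
156 [541.633 -81.683   2.422] [-1, [0.015, 0.0, -0.0], [0, 0, -0.001]]
159 [539.378 -79.704   2.422] [-1, [0.018, 0.0, -0.0], [0, 0, -0.001]]
162 [537.123 -77.726   2.422] [-1, [0.021, 0.0, -0.0], [0, 0, -0.001]]
165 [534.867 -75.748   2.422] [-1, [0.024, 0.0, -0.0], [0, 0, -0.001]]
168 [532.612 -73.769   2.422] [-1, [0.027, 0.0, -0.0], [0, 0, -0.001]]
171 [530.357 -71.791   2.422] [-1, [0.03, 0.0, -0.0], [0, 0, -0.001]]
174 [528.101 -69.813   2.422] [-1, [0.033, 0.0, -0.0], [0, 0, -0.001]]
177 [525.846 -67.834   2.422] [-1, [0.036, 0.0, -0.0], [0, 0, -0.001]]
180 [523.591 -65.856   2.422] [-1, [0.039, 0.0, -0.0], [0, 0, -0.001]]
```

View pics/p6.png

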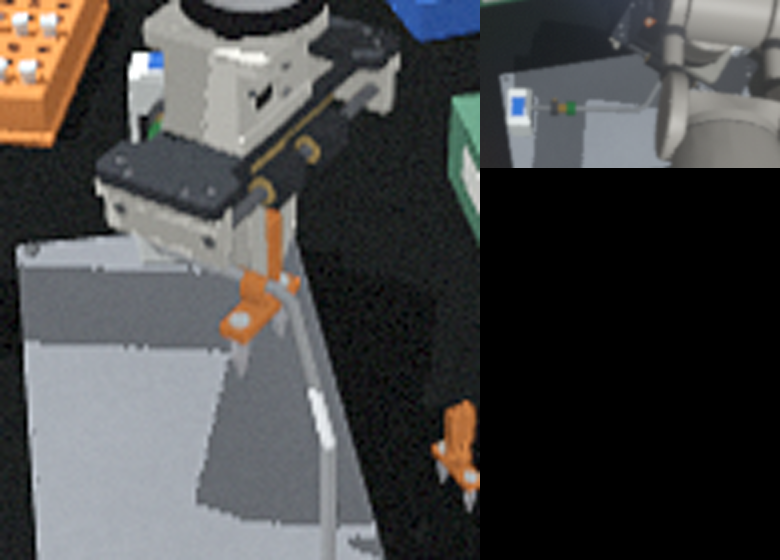

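Round corner 1: the ring (crop about (265,285)) is on the middle leg with no notable force. Next comes the middle leg.

>>> jog_arm([
  [-1,[0.003,0,0],[0,0,0]],
  [-1,[0.006,0,0],[0,0,0]],
  [-1,[0.009,0,0],[0,0,0]],
  [-1,[0.012,0,0],[0,0,0]],
  [-1,[0.015,0,0],[0,0,0]],
  [-1,[0.018,0,0],[0,0,0]],
  [-1,[0.021,0,0],[0,0,0]],
  [-1,[0.024,0,0],[0,0,0]],
  [-1,[0.027,0,0],[0,0,0]],
  [-1,[0.03,0,0],[0,0,0]],
  [-1,[0.033,0,0],[0,0,0]],
])

```text
time: 8.28
tool_pos: [0.5278, -0.0695, 0.1769]
tool_rot: [3.141, 0.0, 2.421]
contact_force: [0.5, -0.5, -0.6]
opening: 0.0121
```

```bash
python3 pic.py 7
python3 - <<'E'
from plan import *
V=rodV()
rows((528.1,-69.8,177,2.421),174+np.arange(3,40,3),V,177)
E
```

```text
{'time': 8.3833, 'tool_pos': [0.5277, -0.0694, 0.1769], 'tool_rot': [3.1416, -0.0003, 2.4211], 'contact_force': [0.4464, 0.2839, -0.6165], 'torque': [-0.078, 0.0004, 0.0311], 'opening': 0.0119}
177 [525.846 -67.834   2.422] [-1, [0.003, -0.0, -0.0], [0, 0, -0.001]]
180 [523.591 -65.856   2.422] [-1, [0.006, -0.0, -0.0], [0, 0, -0.001]]
183 [521.336 -63.878   2.422] [-1, [0.009, -0.0, -0.0], [0, 0, -0.001]]
186 [519.08  -61.9     2.422] [-1, [0.012, -0.0, -0.0], [0, 0, -0.001]]
189 [516.825 -59.921   2.422] [-1, [0.015, -0.0, -0.0], [0, 0, -0.001]]
192 [514.57  -57.943   2.422] [-1, [0.018, -0.0, -0.0], [0, 0, -0.001]]
195 [512.314 -55.965   2.422] [-1, [0.021, -0.0, -0.0], [0, 0, -0.001]]
198 [510.076 -53.973   2.396] [-1, [0.024, 0.0, -0.0], [0, 0, 0.025]]
201 [507.97  -51.881   2.33 ] [-1, [0.0269, 0.0002, -0.0], [0, 0, 0.091]]
204 [506.016 -49.672   2.264] [-1, [0.0299, 0.0006, -0.0], [0, 0, 0.157]]
207 [504.215 -47.347   2.197] [-1, [0.0328, 0.0011, -0.0], [0, 0, 0.224]]
210 [502.567 -44.906   2.13 ] [-1, [0.0356, 0.0019, -0.0], [0, 0, 0.291]]
213 [501.08  -42.347   2.046] [-1, [0.0384, 0.0028, -0.0], [0, 0, 0.375]]
```

View pics/p7.png

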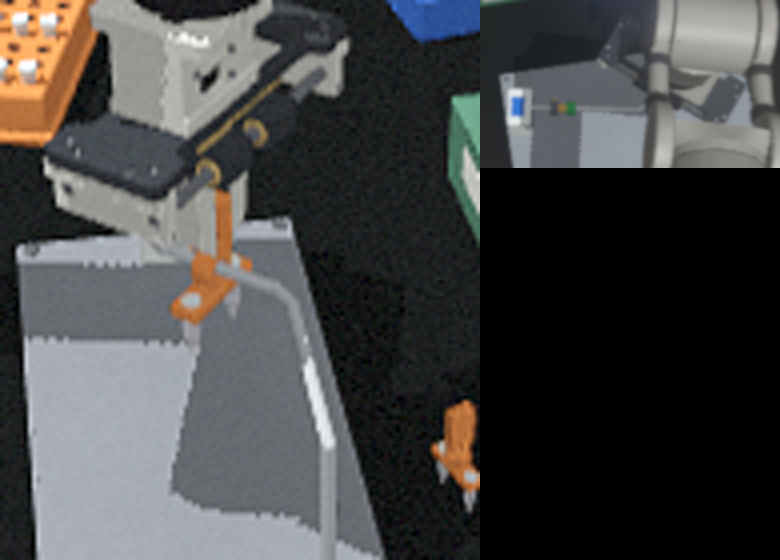

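>>> jog_arm([
  [-1,[0.003,0,0],[0,0,0]],
  [-1,[0.006,0,0],[0,0,0]],
  [-1,[0.009,0,0],[0,0,0]],
  [-1,[0.012,0,0],[0,0,0]],
  [-1,[0.015,0,0],[0,0,0]],
  [-1,[0.018,0,0],[0,0,0]],
  [-1,[0.021,0,0],[0,0,0]],
  [-1,[0.024,0,0],[0,0,0.025]],
  [-1,[0.027,0.0002,0],[0,0,0.09]],
  [-1,[0.03,0.0006,0],[0,0,0.157]],
  [-1,[0.03,0.0006,0],[0,0,0.157]],
])

```text
time: 9.3
tool_pos: [0.5054, -0.049, 0.1769]
tool_rot: [3.142, -0.0, 2.262]
contact_force: [1.2, 0.2, -0.4]
opening: 0.0119
```

```bash
python3 pic.py 8
python3 - <<'E'
from plan import *
V=rodV()
rows((505.9,-49.5,177,2.264),204+np.arange(2.5,40,2.5),V,177)
E
```

```text
{'time': 9.4, 'tool_pos': [0.5059, -0.0494, 0.177], 'tool_rot': [3.1414, 0.0002, 2.2661], 'contact_force': [0.1848, -1.045, -0.144], 'torque': [-0.0638, -0.0626, -0.0466], 'opening': 0.0119}
206.5 [504.505 -47.743   2.208] [-1, [0.0022, 0.0, -0.0], [0, 0, 0.056]]
209.0 [503.099 -45.733   2.152] [-1, [0.0047, 0.0003, -0.0], [0, 0, 0.112]]
211.5 [501.799 -43.641   2.097] [-1, [0.0071, 0.0006, -0.0], [0, 0, 0.167]]
214.0 [500.659 -41.462   1.99 ] [-1, [0.0095, 0.0011, -0.0], [0, 0, 0.274]]
216.5 [499.813 -39.189   1.884] [-1, [0.0118, 0.0019, -0.0], [0, 0, 0.381]]
219.0 [499.19  -36.881   1.792] [-1, [0.014, 0.0029, -0.0], [0, 0, 0.472]]
221.5 [498.781 -34.544   1.699] [-1, [0.0161, 0.0041, -0.0], [0, 0, 0.565]]
224.0 [498.586 -32.181   1.605] [-1, [0.018, 0.0054, -0.0], [0, 0, 0.659]]
226.5 [498.605 -29.789   1.514] [-1, [0.0198, 0.007, -0.0], [0, 0, 0.75]]
229.0 [498.838 -27.37    1.425] [-1, [0.0215, 0.0087, -0.0], [0, 0, 0.839]]
231.5 [499.275 -24.924   1.375] [-1, [0.0231, 0.0106, -0.0], [0, 0, 0.889]]
234.0 [499.761 -22.472   1.375] [-1, [0.0247, 0.0125, -0.0], [0, 0, 0.889]]
236.5 [500.248 -20.02    1.375] [-1, [0.0263, 0.0145, -0.0], [0, 0, 0.889]]
239.0 [500.735 -17.568   1.375] [-1, [0.0279, 0.0164, -0.0], [0, 0, 0.889]]
241.5 [501.222 -15.116   1.375] [-1, [0.0294, 0.0184, -0.0], [0, 0, 0.889]]
```

View pics/p8.png

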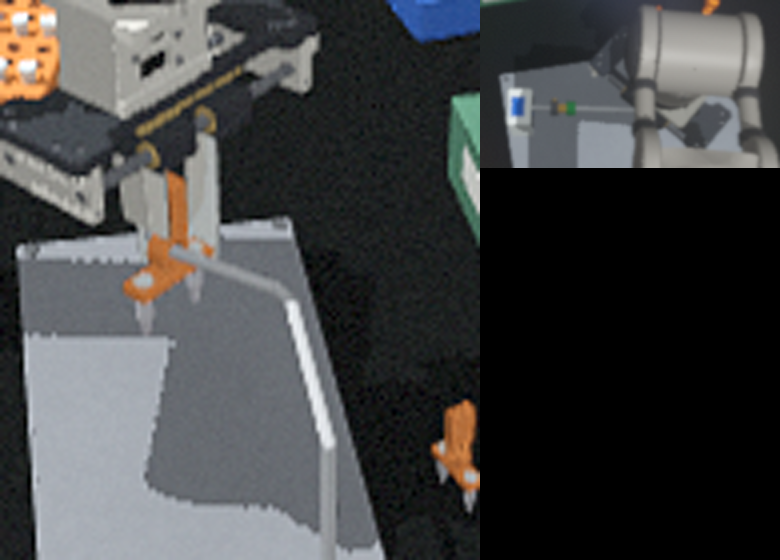

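>>> jog_arm([
  [-1,[0.0022,0,0],[0,0,0.056]],
  [-1,[0.0047,0.0003,0],[0,0,0.112]],
  [-1,[0.0071,0.0006,0],[0,0,0.167]],
  [-1,[0.0095,0.0011,0],[0,0,0.274]],
  [-1,[0.0118,0.0019,0],[0,0,0.381]],
  [-1,[0.0118,0.0019,0],[0,0,0.381]],
])

```text
time: 9.9
tool_pos: [0.4998, -0.039, 0.1769]
tool_rot: [3.141, -0.0, 1.881]
contact_force: [-0.4, -0.3, -1.0]
opening: 0.0119
```

```bash
python3 pic.py 9
python3 - <<'E'
from plan import *
V=rodV()
rows((499.8,-39.2,177,1.883),216.5+np.arange(2.5,40,2.5),V,177)
E
```

```text
{'time': 10.0, 'tool_pos': [0.4999, -0.0393, 0.1769], 'tool_rot': [3.1415, 0.0001, 1.8873], 'contact_force': [1.098, -0.0421, -0.5867], 'torque': [-0.0613, 0.0737, 0.0699], 'opening': 0.0114}
219.0 [499.19  -36.881   1.792] [-1, [0.0024, 0.0001, -0.0], [0, 0, 0.091]]
221.5 [498.781 -34.544   1.699] [-1, [0.0047, 0.0005, -0.0], [0, 0, 0.184]]
224.0 [498.586 -32.181   1.605] [-1, [0.0071, 0.001, -0.0], [0, 0, 0.278]]
226.5 [498.605 -29.789   1.514] [-1, [0.0093, 0.0018, -0.0], [0, 0, 0.369]]
229.0 [498.838 -27.37    1.425] [-1, [0.0116, 0.0027, -0.0], [0, 0, 0.458]]
231.5 [499.275 -24.924   1.375] [-1, [0.0137, 0.0039, -0.0], [0, 0, 0.508]]
234.0 [499.761 -22.472   1.375] [-1, [0.0159, 0.0051, -0.0], [0, 0, 0.508]]
236.5 [500.248 -20.02    1.375] [-1, [0.0181, 0.0063, -0.0], [0, 0, 0.508]]
239.0 [500.735 -17.568   1.375] [-1, [0.0203, 0.0075, -0.0], [0, 0, 0.508]]
241.5 [501.222 -15.116   1.375] [-1, [0.0225, 0.0088, -0.0], [0, 0, 0.508]]
244.0 [501.709 -12.664   1.375] [-1, [0.0247, 0.01, -0.0], [0, 0, 0.508]]
246.5 [502.196 -10.212   1.375] [-1, [0.0269, 0.0112, -0.0], [0, 0, 0.508]]
249.0 [502.683  -7.759   1.375] [-1, [0.029, 0.0124, -0.0], [0, 0, 0.508]]
251.5 [503.17   -5.307   1.375] [-1, [0.0312, 0.0136, -0.0], [0, 0, 0.508]]
254.0 [503.656  -2.855   1.375] [-1, [0.0334, 0.0148, -0.0], [0, 0, 0.508]]
```

View pics/p9.png

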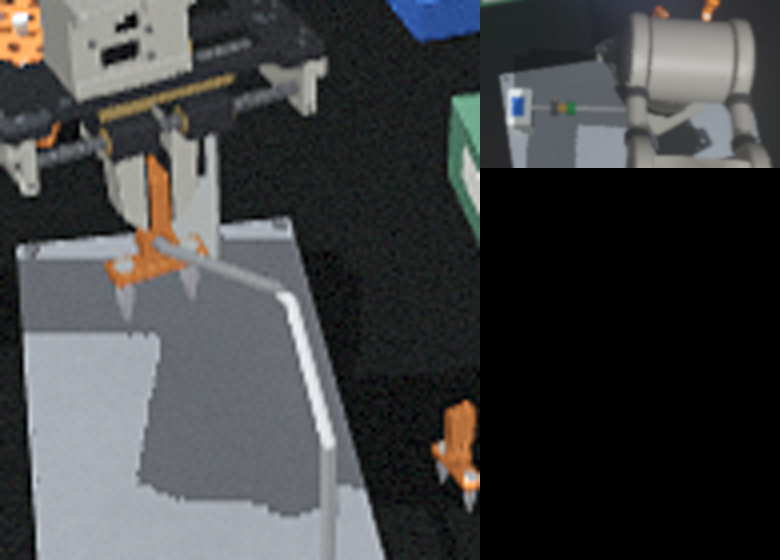

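Still free between the two kinks of corner 2, with forces at noise level. I continue through the last kink in two short parts.

>>> jog_arm([
  [-1,[0.0024,0.0001,0],[0,0,0.091]],
  [-1,[0.0047,0.0005,0],[0,0,0.184]],
  [-1,[0.0071,0.001,0],[0,0,0.278]],
  [-1,[0.0071,0.001,0],[0,0,0.278]],
])

```text
time: 10.33
tool_pos: [0.4986, -0.032, 0.1769]
tool_rot: [3.141, -0.0, 1.605]
contact_force: [0.3, -1.5, 0.2]
opening: 0.0117
```

Run:
```python
from plan import *
V=rodV()
rows((498.6,-32.2,177,1.605),224+np.arange(2.5,40,2.5),V,177)
```

```text
226.5 [498.605 -29.789   1.514] [-1, [0.0024, 0.0001, -0.0], [0, 0, 0.091]]
229.0 [498.838 -27.37    1.425] [-1, [0.0048, 0.0004, -0.0], [0, 0, 0.18]]
231.5 [499.275 -24.924   1.375] [-1, [0.0072, 0.0009, -0.0], [0, 0, 0.23]]
234.0 [499.761 -22.472   1.375] [-1, [0.0097, 0.0015, -0.0], [0, 0, 0.23]]
236.5 [500.248 -20.02    1.375] [-1, [0.0121, 0.0021, -0.0], [0, 0, 0.23]]
239.0 [500.735 -17.568   1.375] [-1, [0.0146, 0.0026, -0.0], [0, 0, 0.23]]
241.5 [501.222 -15.116   1.375] [-1, [0.017, 0.0032, -0.0], [0, 0, 0.23]]
244.0 [501.709 -12.664   1.375] [-1, [0.0194, 0.0038, -0.0], [0, 0, 0.23]]
246.5 [502.196 -10.212   1.375] [-1, [0.0219, 0.0043, -0.0], [0, 0, 0.23]]
249.0 [502.683  -7.759   1.375] [-1, [0.0243, 0.0049, -0.0], [0, 0, 0.23]]
251.5 [503.17   -5.307   1.375] [-1, [0.0267, 0.0055, -0.0], [0, 0, 0.23]]
254.0 [503.656  -2.855   1.375] [-1, [0.0292, 0.0061, -0.0], [0, 0, 0.23]]
256.5 [ 5.04143e+02 -4.03000e-01  1.37500e+00] [-1, [0.0316, 0.0066, -0.0], [0, 0, 0.23]]
259.0 [504.63    2.049   1.375] [-1, [0.034, 0.0072, -0.0], [0, 0, 0.23]]
261.5 [505.117   4.501   1.375] [-1, [0.0365, 0.0078, -0.0], [0, 0, 0.23]]
```

>>> jog_arm([
  [-1,[0,0,0],[0,0,0]],
])

```text
time: 10.42
tool_pos: [0.4987, -0.0322, 0.1769]
tool_rot: [3.141, 0.0, 1.61]
contact_force: [0.5, 0.3, -0.6]
opening: 0.0121
```

>>> jog_arm([
  [-1,[0.0012,0,0],[0,0,0.046]],
  [-1,[0.0024,0.0001,0],[0,0,0.091]],
  [-1,[0.0036,0.0002,0],[0,0,0.136]],
])

```text
time: 10.67
tool_pos: [0.4987, -0.0287, 0.1769]
tool_rot: [3.141, 0.0, 1.471]
contact_force: [-0.4, -0.6, -1.0]
opening: 0.0119
```

```bash
python3 pic.py 10
```

```text
{'time': 10.7667, 'tool_pos': [0.4987, -0.0286, 0.1769], 'tool_rot': [3.1415, -0.0, 1.4723], 'contact_force': [0.0893, -0.4828, -1.1812], 'torque': [-0.1061, 0.0433, 0.0046], 'opening': 0.012}
```

View pics/p10.png

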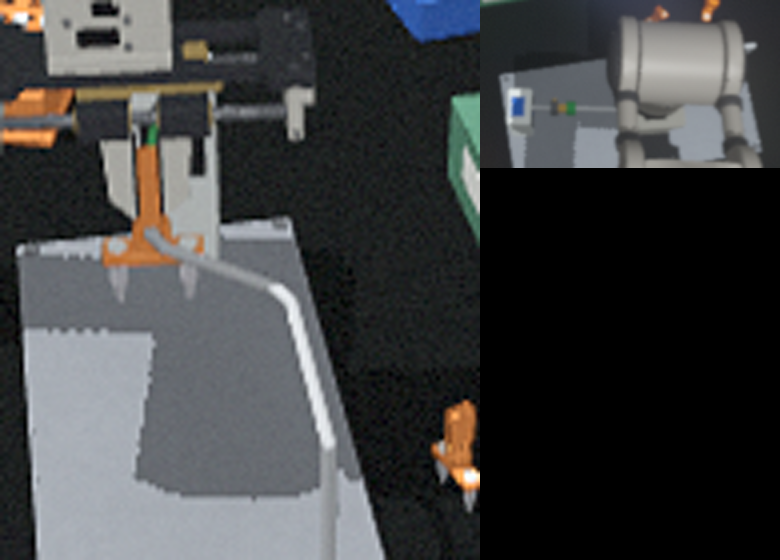

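Run:
```python
from plan import *
V=rodV()
rows((498.75,-28.6,177,1.469),np.arange(230,260,2.5),V,177)
from h import *
# last leg line from top camera over images
for t in["0","1","8","10"]:
    c=np.load(f"top{t}.npz");P=cloud(c);hsv=cv2.cvtColor(c["img"],cv2.COLOR_RGB2HSV)
    m=(P[...,1]>-.015)&(P[...,1]<.055)&(abs(P[...,2]-.164)<.009)&(abs(P[...,0]-.51)<.03)&(hsv[...,1]<60)
    q=P[m]*1e3;f=np.polyfit(q[:,1],q[:,0],1);r=q[:,0]-np.polyval(f,q[:,1])
    print(t,len(q),f,"x at y=-20,0,50",np.polyval(f,[-20,0,50]),r.std())
for t in["0","1"]:
    c=np.load(f"side{t}.npz");P=cloud(c);hsv=cv2.cvtColor(c["img"],cv2.COLOR_RGB2HSV)
    m=(P[...,1]>-.015)&(P[...,1]<.055)&(abs(P[...,2]-.164)<.009)&(abs(P[...,0]-.51)<.03)&(hsv[...,1]<60)
    q=P[m]*1e3;f=np.polyfit(q[:,1],q[:,0],1);r=q[:,0]-np.polyval(f,q[:,1])
    print("s",t,len(q),f,"x at y=-20,0,50",np.polyval(f,[-20,0,50]),r.std())
V=rodV();print(np.interp([-20,0,50],V[4:,1],V[4:,0]))
```

```text
230.0 [498.991 -26.395   1.391] [-1, [0.0022, 0.0, -0.0], [0, 0, 0.078]]
232.5 [499.469 -23.943   1.375] [-1, [0.0047, 0.0002, -0.0], [0, 0, 0.094]]
235.0 [499.956 -21.491   1.375] [-1, [0.0072, 0.0005, -0.0], [0, 0, 0.094]]
237.5 [500.443 -19.039   1.375] [-1, [0.0097, 0.0007, -0.0], [0, 0, 0.094]]
240.0 [500.93  -16.587   1.375] [-1, [0.0122, 0.0009, -0.0], [0, 0, 0.094]]
242.5 [501.417 -14.135   1.375] [-1, [0.0147, 0.0012, -0.0], [0, 0, 0.094]]
245.0 [501.904 -11.683   1.375] [-1, [0.0172, 0.0014, -0.0], [0, 0, 0.094]]
247.5 [502.391  -9.231   1.375] [-1, [0.0196, 0.0017, -0.0], [0, 0, 0.094]]
250.0 [502.877  -6.779   1.375] [-1, [0.0221, 0.0019, -0.0], [0, 0, 0.094]]
252.5 [503.364  -4.326   1.375] [-1, [0.0246, 0.0021, -0.0], [0, 0, 0.094]]
255.0 [503.851  -1.874   1.375] [-1, [0.0271, 0.0024, -0.0], [0, 0, 0.094]]
257.5 [504.338   0.578   1.375] [-1, [0.0296, 0.0026, -0.0], [0, 0, 0.094]]
0 69 [1.73460629e-01 5.04983767e+02] x at y=-20,0,50 [501.51455482 504.98376739 513.65679882] 2.550706020134032
1 69 [1.72715778e-01 5.05007211e+02] x at y=-20,0,50 [501.55289503 505.00721059 513.6429995 ] 2.4371166229542283
8 67 [1.69068954e-01 5.05054057e+02] x at y=-20,0,50 [501.6726782  505.05405728 513.507505  ] 2.4302408160175237
10 57 [1.74579037e-01 5.04938690e+02] x at y=-20,0,50 [501.44710949 504.93869023 513.66764209] 2.4262659839818026
s 0 54 [1.96332739e-01 5.04135037e+02] x at y=-20,0,50 [500.20838251 504.1350373  513.95167427] 2.3030163717880434
s 1 38 [1.66558133e-01 5.04323100e+02] x at y=-20,0,50 [500.99193742 504.32310008 512.65100675] 2.1942192017898368
[500.25230051 504.22328094 514.15073203]
```

```bash
cat > last.py <<'E'
import sys
from h import *
cur=eval(sys.argv[1]);x0,k=504.6,.178
for y in eval(sys.argv[2]): print(y,delta(cur,(x0+k*y,y,cur[2],np.pi/2-np.arctan(k))))
E
python3 last.py "(498.75,-28.6,177,1.469)" "[-25,-22,-19,-16,-13,-10,-7,-4,-1]"
```

```text
-25 ([0.0037, 0.001, -0.0], 0.0744)
-22 ([0.0068, 0.0013, -0.0], 0.0744)
-19 ([0.0098, 0.0015, -0.0], 0.0744)
-16 ([0.0128, 0.0017, -0.0], 0.0744)
-13 ([0.0159, 0.0019, -0.0], 0.0744)
-10 ([0.0189, 0.0022, -0.0], 0.0744)
-7 ([0.022, 0.0024, -0.0], 0.0744)
-4 ([0.025, 0.0026, -0.0], 0.0744)
-1 ([0.028, 0.0028, -0.0], 0.0744)
```

>>> jog_arm([
  [-1,[0.002,0.0001,0],[0,0,0.05]],
  [-1,[0.004,0.0004,0],[0,0,0.074]],
  [-1,[0.0068,0.0008,0],[0,0,0.074]],
  [-1,[0.0098,0.0012,0],[0,0,0.074]],
  [-1,[0.0128,0.0016,0],[0,0,0.074]],
  [-1,[0.0159,0.0019,0],[0,0,0.074]],
  [-1,[0.0159,0.0019,0],[0,0,0.074]],
])

```text
time: 11.35
tool_pos: [0.5022, -0.0123, 0.1769]
tool_rot: [3.142, -0.0, 1.396]
contact_force: [0.0, 0.2, -0.2]
opening: 0.0119
```

```bash
python3 pic.py 11;python3 last.py "(502.3,-13,177,1.395)" "[-10,-7,-4,-1,2,5,8,11,14,17,20,23]"
```

```text
{'time': 11.45, 'tool_pos': [0.5021, -0.0127, 0.1769], 'tool_rot': [-3.1415, -0.0, 1.3959], 'contact_force': [-0.2609, 0.01, -0.5849], 'torque': [-0.0826, 0.0479, 0.0337], 'opening': 0.0124}
-10 ([0.003, -0.0, -0.0], 0.0004)
-7 ([0.0061, -0.0, -0.0], 0.0004)
-4 ([0.0091, -0.0, -0.0], 0.0004)
-1 ([0.0122, -0.0, -0.0], 0.0004)
2 ([0.0152, -0.0, -0.0], 0.0004)
5 ([0.0183, -0.0, -0.0], 0.0004)
8 ([0.0213, -0.0, -0.0], 0.0004)
11 ([0.0244, -0.0, -0.0], 0.0004)
14 ([0.0274, -0.0, -0.0], 0.0004)
17 ([0.0305, -0.0, -0.0], 0.0004)
20 ([0.0335, -0.0, -0.0], 0.0004)
23 ([0.0366, -0.0, -0.0], 0.0004)
```

View pics/p11.png

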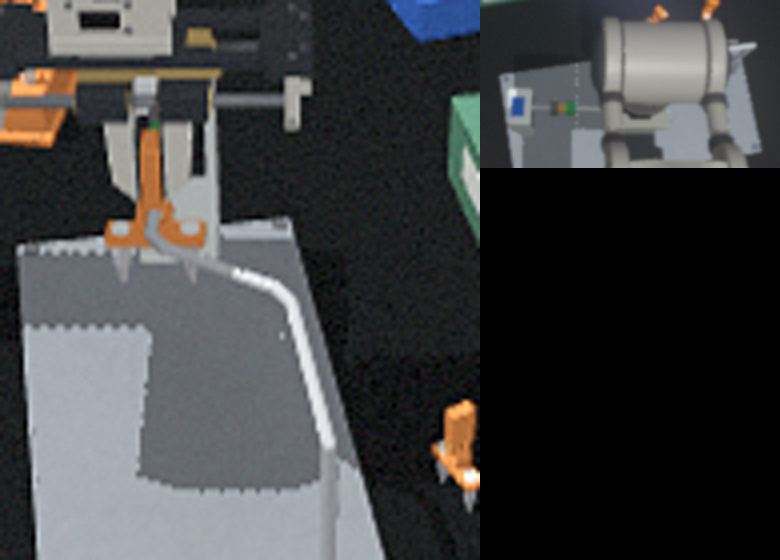

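>>> jog_arm([
  [-1,[0.003,0,0],[0,0,0]],
  [-1,[0.006,0,0],[0,0,0]],
  [-1,[0.009,0,0],[0,0,0]],
  [-1,[0.012,0,0],[0,0,0]],
  [-1,[0.015,0,0],[0,0,0]],
  [-1,[0.018,0,0],[0,0,0]],
  [-1,[0.021,0,0],[0,0,0]],
  [-1,[0.024,0,0],[0,0,0]],
  [-1,[0.027,0,0],[0,0,0]],
  [-1,[0.03,0,0],[0,0,0]],
  [-1,[0.033,0,0],[0,0,0]],
  [-1,[0.036,0,0],[0,0,0]],
])

```text
time: 12.45
tool_pos: [0.5085, 0.0229, 0.1769]
tool_rot: [-3.142, -0.0, 1.395]
contact_force: [0.1, 0.3, -1.0]
opening: 0.0122
```

```bash
python3 pic.py 12;python3 - <<'E'
from h import *
for n in("top0","top11","side0"):
    c=np.load(n+".npz");P=cloud(c);hsv=cv2.cvtColor(c["img"],cv2.COLOR_RGB2HSV)
    m=(P[...,1]>.02)&(P[...,1]<.12)&(abs(P[...,2]-.164)<.015)&(abs(P[...,0]-.515)<.03)&(hsv[...,1]>90)&(hsv[...,0]>40)&(hsv[...,0]<85)
    q=P[m]*1e3;print(n,len(q),np.round(q.min(0)),np.round(q.max(0)),np.round(q.mean(0)))
E
```

```text
{'time': 12.55, 'tool_pos': [0.5085, 0.023, 0.1769], 'tool_rot': [-3.1416, -0.0002, 1.3953], 'contact_force': [0.0915, -0.6976, -1.1002], 'torque': [-0.0903, 0.0745, 0.04], 'opening': 0.0123}
top0 27 [507.  59. 162.] [525.  72. 172.] [516.  65. 168.]
top11 25 [509.  59. 166.] [525.  72. 173.] [517.  65. 169.]
side0 52 [505.  54. 152.] [526.  72. 171.] [516.  62. 164.]
```

View pics/p12.png

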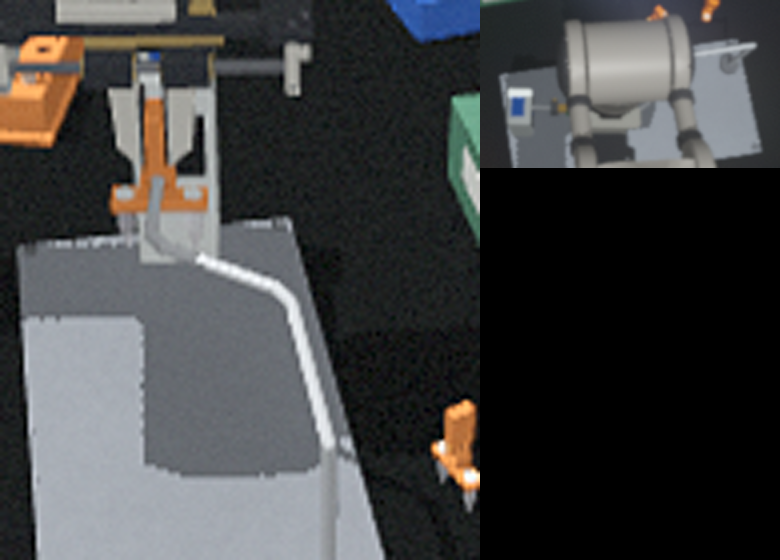

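>>> jog_arm([
  [-1,[0.003,0,0],[0,0,0]],
  [-1,[0.006,0,0],[0,0,0]],
  [-1,[0.009,0,0],[0,0,0]],
  [-1,[0.012,0,0],[0,0,0]],
  [-1,[0.015,0,0],[0,0,0]],
  [-1,[0.018,0,0],[0,0,0]],
  [-1,[0.02,0,0],[0,0,0]],
  [-1,[0.022,0,0],[0,0,0]],
])

```text
time: 13.22
tool_pos: [0.5123, 0.0445, 0.1769]
tool_rot: [3.142, -0.0, 1.395]
contact_force: [-0.3, -0.2, -1.1]
opening: 0.012
```

>>> jog_arm([
  [-1,[0.001,0,0],[0,0,0]],
  [-1,[0.002,0,0],[0,0,0]],
  [-1,[0.003,0,0],[0,0,0]],
])

```text
time: 13.47
tool_pos: [0.5128, 0.0472, 0.1769]
tool_rot: [3.142, -0.0, 1.395]
contact_force: [-0.5, 0.1, -0.3]
opening: 0.0118
```

>>> jog_arm([
  [-1,[0.001,0,0],[0,0,0]],
  [-1,[0.002,0,0],[0,0,0]],
  [-1,[0.003,0,0],[0,0,0]],
])

```text
time: 13.72
tool_pos: [0.5134, 0.0502, 0.1769]
tool_rot: [3.142, -0.0, 1.395]
contact_force: [-0.1, -0.5, -0.1]
opening: 0.012
```

>>> jog_arm([
  [-1,[0.001,0,0],[0,0,0]],
  [-1,[0.002,0,0],[0,0,0]],
  [-1,[0.003,0,0],[0,0,0]],
])

```text
time: 13.97
tool_pos: [0.5138, 0.0527, 0.1769]
tool_rot: [-3.142, 0.001, 1.395]
contact_force: [-0.2, -2.7, 0.7]
opening: 0.0121
```

Contact with the buffer felt (−2.7 N) at y of about 52.

>>> jog_arm([
  [-1,[0.001,0,0],[0,0,0]],
  [-1,[0.002,0,0],[0,0,0]],
  [-1,[0.003,0,0],[0,0,0]],
])

```text
time: 14.22
tool_pos: [0.5144, 0.0558, 0.1769]
tool_rot: [3.142, 0.0, 1.395]
contact_force: [0.1, -3.6, -0.5]
opening: 0.0123
```

>>> jog_arm([
  [-1,[0.001,0,0],[0,0,0]],
  [-1,[0.002,0,0],[0,0,0]],
  [-1,[0.003,0,0],[0,0,0]],
])

```text
time: 14.47
tool_pos: [0.515, 0.059, 0.1769]
tool_rot: [3.141, 0.0, 1.395]
contact_force: [0.3, -4.2, -1.4]
opening: 0.0121
```

```bash
python3 pic.py 13
```

```text
{'time': 14.5667, 'tool_pos': [0.515, 0.0592, 0.1769], 'tool_rot': [3.1414, -0.0003, 1.3949], 'contact_force': [0.1021, -2.603, 0.3557], 'torque': [-0.5985, 0.0505, -0.0318], 'opening': 0.012}
```

View pics/p13.png

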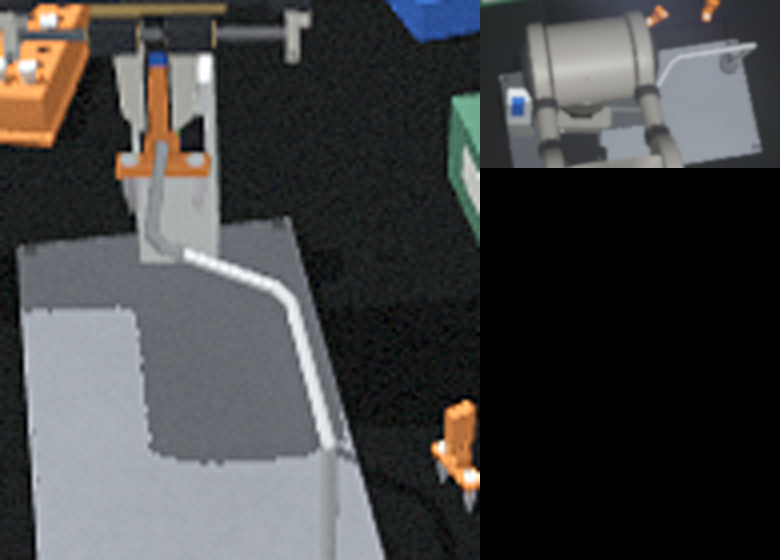

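The carrier hangs upright at crop (160,165) and the buffer is moving at about 3 N. I continue in half-millimetre steps.

>>> jog_arm([
  [-1,[0.0005,0,0],[0,0,0]],
  [-1,[0.001,0,0],[0,0,0]],
])

```text
time: 14.73
tool_pos: [0.5152, 0.06, 0.1769]
tool_rot: [3.141, -0.0, 1.395]
contact_force: [-0.2, -3.2, -0.5]
opening: 0.0117
```

>>> jog_arm([
  [-1,[0.0005,0,0],[0,0,0]],
  [-1,[0.001,0,0],[0,0,0]],
])

```text
time: 14.9
tool_pos: [0.5154, 0.061, 0.1769]
tool_rot: [3.141, -0.0, 1.395]
contact_force: [0.5, -2.9, -0.3]
opening: 0.0121
```

>>> jog_arm([
  [-1,[0.0005,0,0],[0,0,0]],
  [-1,[0.0005,0,0],[0,0,0]],
])

```text
time: 15.07
tool_pos: [0.5155, 0.0615, 0.1769]
tool_rot: [3.141, -0.0, 1.395]
contact_force: [1.2, -2.0, -0.5]
opening: 0.0119
```

>>> jog_arm([
  [-1,[0.0005,0,0],[0,0,0]],
  [-1,[0.0005,0,0],[0,0,0]],
])

```text
time: 15.23
tool_pos: [0.5156, 0.062, 0.1769]
tool_rot: [3.141, -0.0, 1.395]
contact_force: [0.0, -2.8, -0.1]
opening: 0.0122
```

>>> jog_arm([
  [-1,[0.0005,0,0],[0,0,0]],
  [-1,[0.0005,0,0],[0,0,0]],
])

```text
time: 15.4
tool_pos: [0.5156, 0.0625, 0.1769]
tool_rot: [3.141, -0.0, 1.395]
contact_force: [0.7, -2.9, 0.1]
opening: 0.0118
```

>>> jog_arm([
  [-1,[0.0003,0,0],[0,0,0]],
  [-1,[0.0003,0,0],[0,0,0]],
])

```text
time: 15.57
tool_pos: [0.5157, 0.0628, 0.1769]
tool_rot: [3.141, -0.0, 1.395]
contact_force: [1.3, -2.8, -1.3]
opening: 0.012
```

>>> jog_arm([
  [-1,[0.0004,0,0],[0,0,0]],
  [-1,[0.0004,0,0],[0,0,0]],
])

```text
time: 15.73
tool_pos: [0.5157, 0.0632, 0.1769]
tool_rot: [3.141, -0.0, 1.395]
contact_force: [1.3, -3.2, -1.4]
opening: 0.0119
```

>>> jog_arm([
  [-1,[0.0004,0,0],[0,0,0]],
  [-1,[0.0004,0,0],[0,0,0]],
])

```text
time: 15.9
tool_pos: [0.5158, 0.0636, 0.1769]
tool_rot: [3.141, -0.0, 1.395]
contact_force: [2.5, -3.6, -1.3]
opening: 0.0118
```

>>> jog_arm([
  [-1,[0.0003,0,0],[0,0,0]],
  [-1,[0.0003,0,0],[0,0,0]],
])

```text
time: 16.07
tool_pos: [0.5158, 0.0638, 0.1769]
tool_rot: [3.141, -0.0, 1.395]
contact_force: [1.6, -3.3, 0.2]
opening: 0.0121
```

>>> jog_arm([
  [-1,[0.0002,0.0004,0],[0,0,0]],
  [-1,[0.0004,0.0006,0],[0,0,0]],
])

```text
time: 16.23
tool_pos: [0.516, 0.0642, 0.1769]
tool_rot: [-3.14, 0.0, 1.395]
contact_force: [-2.2, -3.2, 1.2]
opening: 0.0116
```

>>> jog_arm([
  [-1,[0.0003,0,0],[0,0,0]],
  [-1,[0.0003,0,0],[0,0,0]],
])

```text
time: 16.4
tool_pos: [0.516, 0.0644, 0.1769]
tool_rot: [-3.141, 0.0, 1.395]
contact_force: [-2.3, -3.9, 1.4]
opening: 0.0121
```

```bash
python3 pic.py 14
python3 - <<'E'
import numpy as np,cv2
c=np.load("side14.npz")["img"][:,:,::-1]
cv2.imwrite("pics/z14.png",cv2.resize(c[150:240,190:310],(780,585),interpolation=cv2.INTER_CUBIC))
E
```

```text
{'time': 16.5, 'tool_pos': [0.5161, 0.0644, 0.1769], 'tool_rot': [-3.1407, 0.0002, 1.3948], 'contact_force': [-2.4836, -4.1755, 1.462], 'torque': [-0.8006, 0.5231, -0.0614], 'opening': 0.0119}
```

View pics/z14.png

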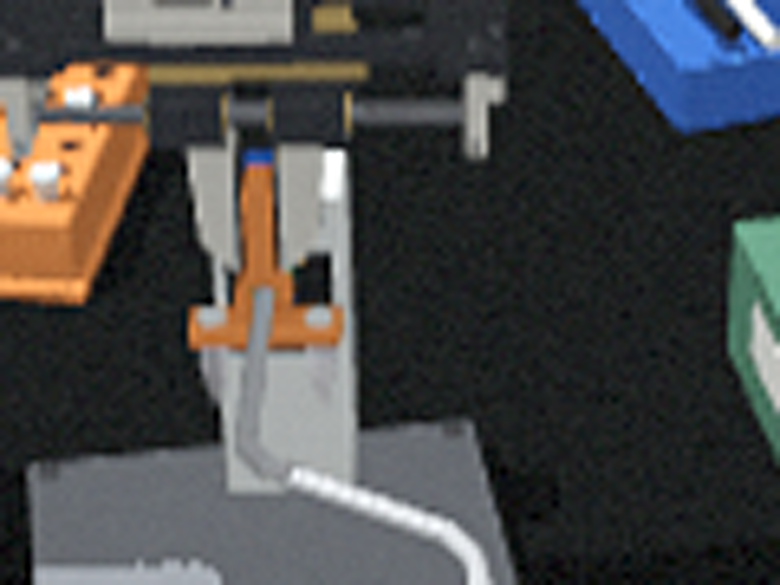

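```bash
cat > pitch.py <<'E'
from h import *
import sys
for t in sys.argv[1:]:
    c=np.load(f"side{t}.npz");P=cloud(c);hsv=cv2.cvtColor(c["img"],cv2.COLOR_RGB2HSV)
    m=(hsv[...,0]<18)&(hsv[...,1]>130)&(hsv[...,2]>90)&(P[...,2]>.1)&(P[...,2]<.22)&(abs(P[...,0]-.52)<.06)&(P[...,1]<.1)&(P[...,1]>-.2)
    q=P[m]*1e3
    k=.178;xc=504.6+k*q[:,1];u=np.array([k,1])/np.hypot(k,1)
    s=(q[:,:2]-[504.6,0])@u; lat=(q[:,:2]-[504.6,0])@[u[1],-u[0]]
    for a,b in((130,140),(140,148),(148,156),(172,180),(180,188),(188,196),(196,204),(204,212)):
        w=(q[:,2]>a)&(q[:,2]<b)
        if w.sum()>3: print(t,(a,b),w.sum(),"s front p10 %.1f med %.1f"%tuple(np.percentile(s[w],[10,50])),"lat med %.1f"%np.median(lat[w]))
    # top row of tab
E
python3 pitch.py 12 13 14
```

```text
12 (140, 148) 49 s front p10 12.9 med 15.9 lat med -10.4
12 (148, 156) 32 s front p10 14.1 med 18.2 lat med 5.7
12 (172, 180) 16 s front p10 9.7 med 12.0 lat med -0.1
12 (180, 188) 10 s front p10 9.6 med 11.0 lat med -0.9
12 (188, 196) 17 s front p10 9.2 med 10.3 lat med -0.6
12 (196, 204) 13 s front p10 9.7 med 10.9 lat med -2.4
12 (204, 212) 24 s front p10 9.4 med 13.4 lat med -0.1
13 (140, 148) 50 s front p10 50.2 med 51.9 lat med 4.7
13 (148, 156) 29 s front p10 48.7 med 56.0 lat med 4.5
13 (172, 180) 10 s front p10 46.3 med 47.0 lat med -2.3
13 (180, 188) 11 s front p10 47.7 med 49.2 lat med -1.2
13 (188, 196) 14 s front p10 45.4 med 48.3 lat med -0.7
13 (196, 204) 15 s front p10 46.2 med 48.0 lat med -0.2
13 (204, 212) 24 s front p10 47.0 med 50.8 lat med -0.1
14 (140, 148) 48 s front p10 55.0 med 56.9 lat med -2.1
14 (148, 156) 35 s front p10 55.3 med 60.0 lat med 4.6
14 (172, 180) 11 s front p10 52.8 med 54.0 lat med 0.8
14 (180, 188) 14 s front p10 52.3 med 53.7 lat med 1.1
14 (188, 196) 13 s front p10 51.3 med 53.5 lat med -0.9
14 (196, 204) 13 s front p10 52.6 med 53.3 lat med -0.4
14 (204, 212) 24 s front p10 51.1 med 55.1 lat med -0.7
```

>>> jog_arm([
  [-1,[0.0002,-0.0003,0],[0,0,0]],
  [-1,[0.0004,-0.0003,0],[0,0,0]],
])

```text
time: 16.67
tool_pos: [0.5161, 0.0648, 0.1769]
tool_rot: [-3.141, 0.0, 1.395]
contact_force: [-1.9, -4.8, 1.1]
opening: 0.0121
```

>>> jog_arm([
  [-1,[0.0003,0,0],[0,0,0]],
  [-1,[0.0003,0,0],[0,0,0]],
])

```text
time: 16.83
tool_pos: [0.5162, 0.0651, 0.1769]
tool_rot: [-3.141, 0.0, 1.395]
contact_force: [-2.3, -3.8, 1.0]
opening: 0.0119
```

>>> jog_arm([
  [-1,[0.0003,0,0],[0,0,0]],
  [-1,[0.0003,0,0],[0,0,0]],
])

```text
time: 17.0
tool_pos: [0.5163, 0.0654, 0.1769]
tool_rot: [-3.141, -0.0, 1.395]
contact_force: [-3.3, -4.0, 1.5]
opening: 0.0121
```

```bash
python3 pic.py 15; python3 pic.py 16; python3 pitch.py 15 16
```

```text
{'time': 17.1, 'tool_pos': [0.5163, 0.0654, 0.1769], 'tool_rot': [-3.1414, -0.0, 1.3948], 'contact_force': [-2.9972, -5.3351, 1.4987], 'torque': [-0.9074, 0.5953, -0.0471], 'opening': 0.0117}
{'time': 17.2, 'tool_pos': [0.5163, 0.0654, 0.1769], 'tool_rot': [-3.1414, -0.0001, 1.3948], 'contact_force': [-2.4574, -4.4999, 0.8597], 'torque': [-0.9142, 0.5435, 0.0016], 'opening': 0.0118}
15 (140, 148) 48 s front p10 53.7 med 57.2 lat med 4.2
15 (148, 156) 36 s front p10 55.7 med 60.2 lat med 4.5
15 (172, 180) 11 s front p10 50.8 med 53.9 lat med 0.9
15 (180, 188) 14 s front p10 52.7 med 54.6 lat med 1.0
15 (188, 196) 15 s front p10 52.4 med 54.3 lat med -0.9
15 (196, 204) 13 s front p10 52.4 med 54.3 lat med -0.4
15 (204, 212) 25 s front p10 52.9 med 56.7 lat med -0.4
16 (140, 148) 50 s front p10 54.6 med 56.7 lat med 6.7
16 (148, 156) 32 s front p10 54.1 med 60.2 lat med -6.0
16 (172, 180) 12 s front p10 52.8 med 55.2 lat med 0.7
16 (180, 188) 15 s front p10 52.1 med 54.1 lat med 1.2
16 (188, 196) 14 s front p10 52.5 med 53.8 lat med -0.8
16 (196, 204) 15 s front p10 52.4 med 54.8 lat med -0.5
16 (204, 212) 21 s front p10 53.1 med 55.8 lat med -0.2
```

View pics/p16.png

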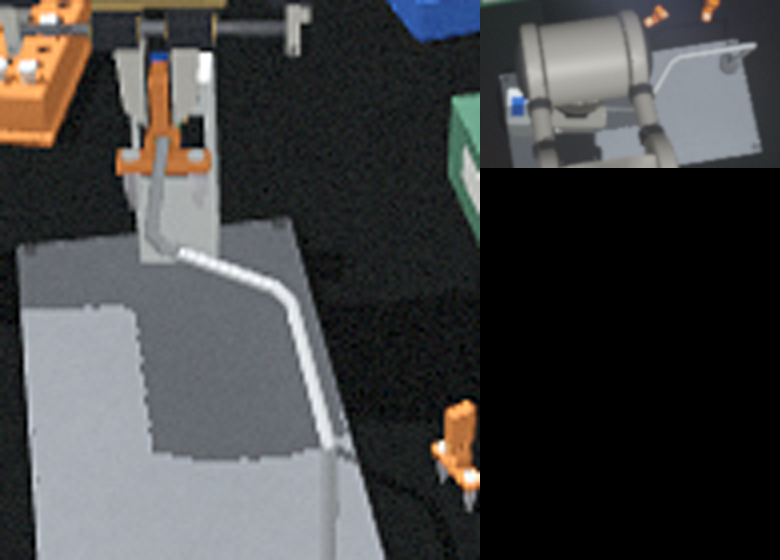

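>>> jog_arm([
  [-1,[0,-0.0003,0],[0,0,0]],
  [-1,[0,-0.0003,0],[0,0,0]],
])

```text
time: 17.37
tool_pos: [0.5163, 0.0655, 0.1769]
tool_rot: [3.141, -0.0, 1.395]
contact_force: [-0.9, -4.8, 0.6]
opening: 0.0117
```

>>> jog_arm([
  [-1,[0.0003,0,0],[0,0,0]],
  [-1,[0.0003,0,0],[0,0,0]],
])

```text
time: 17.53
tool_pos: [0.5163, 0.0658, 0.1769]
tool_rot: [3.141, -0.0, 1.395]
contact_force: [-1.8, -4.6, 1.7]
opening: 0.012
```

>>> jog_arm([
  [-1,[0.0004,-0.0002,0],[0,0,0]],
  [-1,[0.0004,-0.0002,0],[0,0,0]],
])

```text
time: 17.7
tool_pos: [0.5164, 0.0662, 0.1769]
tool_rot: [3.141, -0.0, 1.395]
contact_force: [-0.5, -4.2, 0.4]
opening: 0.0121
```

```bash
python3 pic.py 17; python3 pic.py 18; python3 pitch.py 17 18 | grep "140\|188\|196"
```

```text
{'time': 17.8, 'tool_pos': [0.5163, 0.0662, 0.1769], 'tool_rot': [3.1409, -0.0002, 1.3948], 'contact_force': [0.165, -4.2331, 0.9454], 'torque': [-0.9077, 0.0532, -0.0302], 'opening': 0.0118}
{'time': 17.9, 'tool_pos': [0.5163, 0.0662, 0.177], 'tool_rot': [3.1408, -0.0003, 1.3947], 'contact_force': [0.3835, -4.4989, -0.1817], 'torque': [-0.9144, -0.0227, -0.0741], 'opening': 0.012}
17 (140, 148) 47 s front p10 54.6 med 56.5 lat med 4.2
17 (180, 188) 14 s front p10 51.6 med 53.6 lat med -1.2
17 (188, 196) 13 s front p10 53.0 med 54.9 lat med -3.2
17 (196, 204) 15 s front p10 52.8 med 55.8 lat med -0.5
18 (140, 148) 50 s front p10 53.3 med 55.9 lat med 7.0
18 (180, 188) 10 s front p10 52.5 med 53.9 lat med -1.4
18 (188, 196) 16 s front p10 52.2 med 54.5 lat med -1.0
18 (196, 204) 13 s front p10 54.2 med 55.7 lat med -0.5
```

The ring's bar stays put (s of about 56.5) while the tab creeps on at about 4.5–5 N, so the buffer is on its stop. I ease off, lower the ring onto the rod, then let go and check.

>>> jog_arm([
  [-1,[-0.0007,0,0],[0,0,0]],
  [-1,[-0.0015,0,0.0005],[0,0,0]],
  [-1,[-0.002,0,0.0015],[0,0,0]],
  [-1,[-0.002,0,0.0025],[0,0,0]],
  [-1,[-0.002,0,0.0025],[0,0,0]],
])

```text
time: 18.32
tool_pos: [0.5157, 0.0649, 0.1752]
tool_rot: [3.141, -0.001, 1.395]
contact_force: [-2.3, 0.9, 7.8]
opening: 0.0119
```

>>> jog_arm([
  [-0.6,[0,0,0],[0,0,0]],
  [-0.6,[0,0,0],[0,0,0]],
  [-0.6,[0,0,0],[0,0,0]],
  [-0.4,[0,0,0],[0,0,0]],
  [-0.3,[0,0,0],[0,0,0]],
  [-0.2,[0,0,0],[0,0,0]],
  [-0.2,[0,0,0],[0,0,0]],
  [-0.2,[0,0,0],[0,0,0]],
])

```text
time: 18.98
tool_pos: [0.5156, 0.0643, 0.1743]
tool_rot: [-3.141, -0.0, 1.395]
contact_force: [0.2, 0.1, -0.4]
opening: 0.0364
```

>>> jog_arm([
  [-0.2,[0,0,-0.03],[0,0,0]],
  [-0.2,[0,0,-0.06],[0,0,0]],
  [-0.2,[0,0,-0.09],[0,0,0]],
  [0,[-0.03,0,-0.12],[0,0,0]],
  [0,[-0.07,0,-0.12],[0,0,0]],
  [0,[-0.11,0,-0.12],[0,0,0]],
  [0,[-0.15,0,-0.12],[0,0,0]],
  [0,[-0.19,0,-0.12],[0,0,0]],
  [0,[-0.19,0,-0.12],[0,0,0]],
])

```text
time: 19.73
tool_pos: [0.4812, -0.1289, 0.2943]
tool_rot: [3.142, 0.003, 1.389]
contact_force: [0.0, -0.3, -1.0]
opening: 0.0458
```

```bash
python3 pic.py 19
python3 - <<'E'
import numpy as np,cv2
c=np.load("side19.npz")["img"][:,:,::-1];d=np.load("top19.npz")["img"][:,:,::-1];e=np.load("top0.npz")["img"][:,:,::-1]
o=np.zeros((590,790,3),np.uint8)
o[:590,:390]=cv2.resize(c[150:240,195:255],(390,590),interpolation=cv2.INTER_CUBIC)
o[:280,390:]=cv2.resize(e[190:232,225:285],(400,280),interpolation=cv2.INTER_CUBIC)
o[290:570,390:]=cv2.resize(d[190:232,225:285],(400,280),interpolation=cv2.INTER_CUBIC)
cv2.imwrite("pics/z19.png",o)
E
python3 pitch.py 19
```

```text
{'time': 19.8333, 'tool_pos': [0.4821, -0.1241, 0.2943], 'tool_rot': [-3.1414, -0.0005, 1.3912], 'contact_force': [-0.1711, 0.4405, 1.0054], 'torque': [-0.0936, 0.0506, -0.0224], 'opening': 0.046}
19 (130, 140) 18 s front p10 57.4 med 58.6 lat med -12.6
19 (140, 148) 53 s front p10 55.7 med 59.0 lat med 6.8
19 (148, 156) 20 s front p10 56.6 med 60.8 lat med 4.4
19 (172, 180) 12 s front p10 47.1 med 50.4 lat med -1.5
19 (180, 188) 10 s front p10 47.7 med 48.8 lat med -3.4
19 (188, 196) 14 s front p10 46.7 med 48.3 lat med -0.4
19 (196, 204) 15 s front p10 46.4 med 47.8 lat med -0.2
19 (204, 212) 27 s front p10 47.2 med 55.4 lat med -0.2
```

View pics/z19.png

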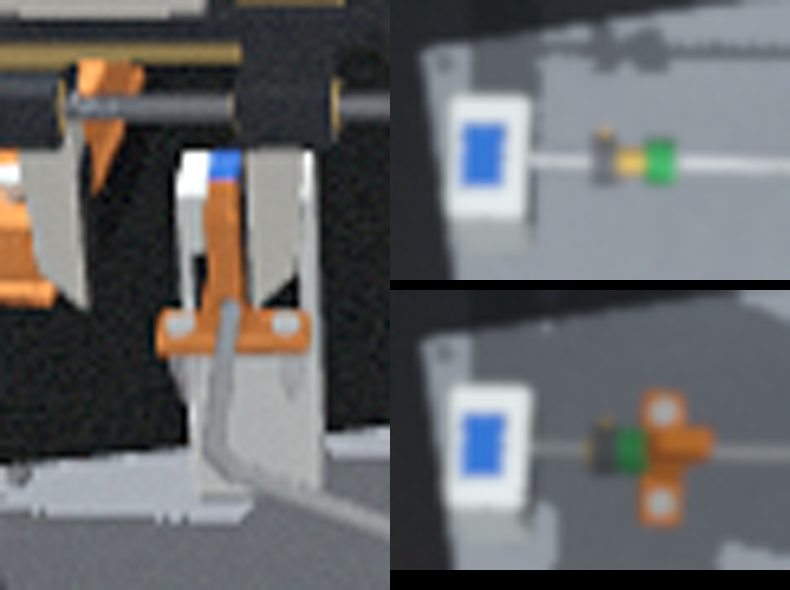

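The top view shows the green sleeve at (630,450) directly against the dark clamp at (604,450), and the yellow gap is gone. The tab looks tilted slightly, so I wait and check it again.

>>> jog_arm([
  [0,[-0.05,0,-0.03],[0,0,0]],
  [0,[-0.08,0,-0.03],[0,0,0]],
  [0,[-0.08,0,-0.03],[0,0,0]],
  [0,[-0.08,0,-0.03],[0,0,0]],
  [0,[-0.08,0,-0.03],[0,0,0]],
  [0,[-0.08,0,-0.03],[0,0,0]],
  [0,[-0.08,0,-0.03],[0,0,0]],
  [0,[-0.08,0,-0.03],[0,0,0]],
  [0,[-0.08,0,-0.03],[0,0,0]],
  [0,[-0.08,0,-0.03],[0,0,0]],
  [0,[-0.08,0,-0.03],[0,0,0]],
  [0,[-0.08,0,-0.03],[0,0,0]],
])

```text
time: 20.83
tool_pos: [0.4684, -0.2015, 0.3244]
tool_rot: [3.142, -0.0, 1.395]
contact_force: [-1.0, 0.3, -0.9]
opening: 0.0459
```

```bash
python3 pic.py 20; python3 pic.py 21; python3 pitch.py 20 21
python3 - <<'E'
from h import *
for n in("top0","top1","top10","top19","top20","top21"):
    c=np.load(n+".npz");hsv=cv2.cvtColor(c["img"],cv2.COLOR_RGB2HSV).astype(float)
    # saturation-weighted centroid of green, intersect with z=.160 axis plane
    h=hsv[...,0];w=((h>45)&(h<85))*np.clip(hsv[...,1]-60,0,None)*hsv[...,2]
    w[:190]=0;w[232:]=0;w[:,:225]=0;w[:,285:]=0
    v,u=np.mgrid[:384,:512];uu,vv=(w*u).sum()/w.sum(),(w*v).sum()/w.sum()
    P=cloud({**c,"range_z":np.ones((384,512),np.float32)})
    T=c["T"];d=np.array([cv2.remap(P[...,i].astype(np.float32),np.float32([[uu]]),np.float32([[vv]]),cv2.INTER_LINEAR)[0,0] for i in range(3)])-T[:3,3]
    print(n,np.round([uu,vv],2),np.round((T[:3,3]+d*(.168-T[2,3])/d[2])*1e3,1))
c=np.load("side21.npz")["img"][:,:,::-1];d=np.load("top21.npz")["img"][:,:,::-1]
o=np.zeros((590,790,3),np.uint8)
o[:590,:390]=cv2.resize(c[150:240,195:255],(390,590),interpolation=cv2.INTER_CUBIC)
o[290:570,390:]=cv2.resize(d[190:232,225:285],(400,280),interpolation=cv2.INTER_CUBIC)
cv2.imwrite("pics/z21.png",o)
E
```

```text
{'time': 20.9333, 'tool_pos': [0.4684, -0.2016, 0.3244], 'tool_rot': [-3.1416, -0.0001, 1.3947], 'contact_force': [-0.0423, 1.0165, -0.5561], 'torque': [-0.1521, 0.0157, 0.0121], 'opening': 0.046}
{'time': 21.0333, 'tool_pos': [0.4684, -0.2016, 0.3244], 'tool_rot': [3.1416, -0.0001, 1.3946], 'contact_force': [-0.7329, 0.5257, -0.1194], 'torque': [-0.0989, 0.1213, -0.0232], 'opening': 0.0459}
20 (130, 140) 13 s front p10 55.9 med 57.4 lat med -11.1
20 (140, 148) 40 s front p10 54.8 med 58.5 lat med -11.0
20 (148, 156) 8 s front p10 57.5 med 60.9 lat med -8.2
20 (172, 180) 4 s front p10 48.7 med 50.1 lat med -3.9
20 (180, 188) 6 s front p10 48.7 med 50.2 lat med -4.7
20 (188, 196) 5 s front p10 46.9 med 49.4 lat med -5.4
20 (196, 204) 4 s front p10 46.0 med 47.3 lat med -3.7
20 (204, 212) 10 s front p10 48.3 med 52.0 lat med -4.7
21 (130, 140) 13 s front p10 56.4 med 58.0 lat med -13.9
21 (140, 148) 41 s front p10 55.1 med 59.2 lat med -11.1
21 (148, 156) 7 s front p10 56.8 med 59.7 lat med -7.7
21 (172, 180) 6 s front p10 48.8 med 50.4 lat med -4.0
21 (180, 188) 5 s front p10 47.7 med 48.4 lat med -5.9
21 (188, 196) 4 s front p10 46.0 med 47.8 lat med -4.3
21 (196, 204) 6 s front p10 46.4 med 47.9 lat med -3.9
21 (204, 212) 10 s front p10 46.4 med 51.4 lat med -4.8
top0 [265.07 213.95] [515.5  65.2 168. ]
top1 [265.04 213.66] [516.3  65.1 168. ]
top10 [265.03 213.68] [516.3  65.1 168. ]
top19 [260.51 213.57] [518.8  78.4 168. ]
top20 [260.5  213.59] [518.7  78.4 168. ]
top21 [260.51 213.58] [518.8  78.4 168. ]
```

View pics/z21.png

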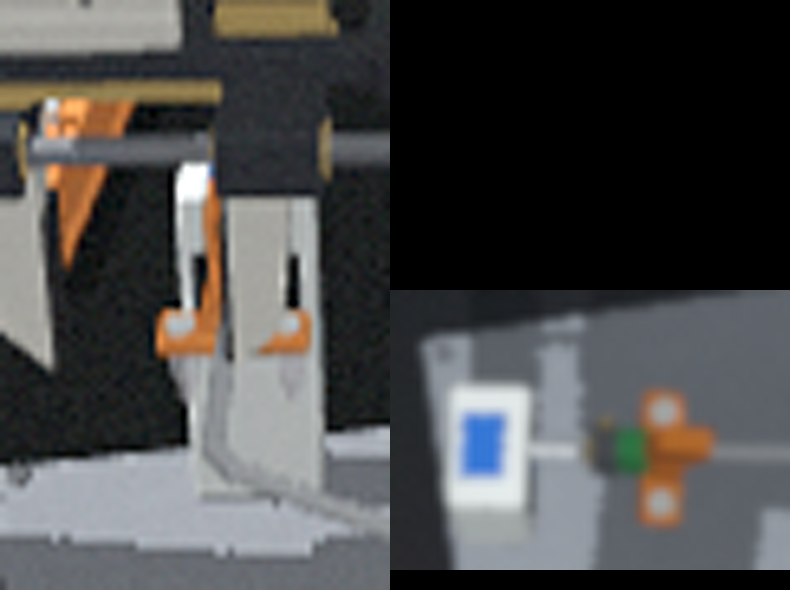

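Run:
```python
from h import *
for t in("0","14","19","20","21"):
    c=np.load(f"side{t}.npz");P=cloud(c);hsv=cv2.cvtColor(c["img"],cv2.COLOR_RGB2HSV)
    m=(hsv[...,0]<18)&(hsv[...,1]>130)&(P[...,2]>.172)&(P[...,2]<.205)&(abs(P[...,0]-.54)<.06)&(P[...,1]<.1)&(P[...,1]>-.2)
    q=P[m]*1e3;k=0 if t=="0" else .178
    s=(q[:,1]+k*q[:,0])/np.hypot(1,k);z=q[:,2]
    r=least_squares(lambda p:p[0]+p[1]*(z-190)-s,[np.median(s),0],loss="soft_l1",f_scale=1)
    print(t,len(q),"tilt rad",round(-r.x[1],3),r.x[0])
    m=(hsv[...,0]<18)&(hsv[...,1]>130)&(abs(P[...,2]-.2)<.012)
```

```text
0 85 tilt rad -0.002 -172.0099012312368
14 57 tilt rad 0.042 142.32398489349336
19 52 tilt rad 0.086 137.22941930399526
20 21 tilt rad 0.077 137.8118162201087
21 21 tilt rad 0.116 136.98491007502588
```

The tilt is about 0.1 rad against a limit of 0.3 rad and steady across three pictures. The buffer has moved about 13 mm by image, meaning fully home, and the robot is clear. I hand the job in.

```bash
python3 -c "
from cell import job
print(job.hand_in())"
```

```text
the job is handed in; nothing more can be done
None
```

I slid the carrier round both corners, pushed the green buffer home against its clamp, and let go. I handed the job in at about 21 s of the 67 s, with the gripper well clear; no verdict came back.

**Last checks:**
- **Buffer:** the green sleeve sits directly against the dark clamp with no yellow gap left. By image it moved about 13 mm for a nominal 12 mm of travel. While I pushed, the carrier stopped advancing at about 4.5–5 N.
- **Carrier position:** its ring is roughly 99 mm from corner2, where at least 83 mm is needed. It looked the same in three pictures over about 1.2 s.
- **Tilt:** the carrier does not hang exactly upright. It rests tilted by about 0.1 rad along the rod, within the 0.3 rad limit.
- **Forces:** pushing stayed at about 5–6 N in total. One brief vertical reading of 7.8 N came while lowering the ring onto the rod before letting go. That is above the 6 N guideline but below the 15 N limit.
- **Bystanders:** the arm stayed well above both racks and the carton all the way. I did not measure their positions again at the end.

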